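# Unlock and fetch the hot tea basket from the deep kettle with a hook rod

### The arm

A 6-joint arm with a two-finger parallel gripper is mounted at the origin on the work surface. World frame = base frame: x ahead of the robot, y to its left, z up, the work surface at z = 0. Lengths are in m, angles in degrees, forces in N, time in s.
With the tool pointing down it reaches from about 0.25 to 0.725 m from the base axis. Payload 9.7 kg.
Tool frame: the origin (TCP) lies at the very end of the fingers, on their centre line; the grasp point (between the pads) lies 19 mm behind it; x points along the fingers, y is the direction in which the jaws open and shut, and the axes are right-handed (so a half turn about x gives the same grasp; the last joint's range is limited). The gripper opens to 85 mm and grips with 20 to 120 N. Pads are 22 mm wide; open, the fingers measure 114 mm over their backs; the gripper's body (76 mm by 85 mm) begins 54 mm behind the grasp point. The pads swing forward as they close: fully open they stand 13 mm farther back than shut.
Start: joints at [-65.203, 4.979, 10.078, 95.1, 0, 90], TCP at [0.231, -0.499, 0.231] pointing down, gripper open.
Joint ranges: [-179.16, 179.16], [-48.56, 103.87], [-65.8, 70.77], [-126.05, 130.52], [-82.76, 87.17], [-180, 180]. Speed limits (degrees/s): [127.2, 127.2, 147.25, 180, 180, 180].

### API

Orientations are given as [roll, pitch, yaw] about the fixed x, y, z axes, in that order (R = Rz(yaw) Ry(pitch) Rx(roll)).
In Python, from workcell import get_obs, cams, bot gives the robot as it stands.
- The arm moves only by the tool apply_moves, never from a script. Its argument "rows" is a list that holds one entry, the list of rows, each a list of 7 numbers: the shift along the tool's x, y, z in mm, then the turn, a rotation vector about the tool's x, y, z in rad, then the opening, from 0 (shut) to 1 (fully open). A call has 1 to 20 rows; each row is the pose to reach, as a shift and turn from the pose measured when the call began, along the tool's axes at that moment; what a row does not reach only later rows make up. A row lasts 1/10 s, in which the tool goes at most 50 mm and 8.59 degrees, less where a joint would pass 70% of its speed; a pose out of reach is approached as far as the arm can. A call with a gripper value outside its range is refused whole. The fingers move at their own pace and stop on an object; "newtons" is the grip in N (left out, the last holds). Time passes only in rows, so rows that repeat a pose let the fingers close. It gives the time, the measured TCP pose, the force and the opening at its end, in the units of the state.
- get_obs(): the state, without advancing time (a new reading comes with each control period).
- cams.camera(name): name is "scene" or "top" or "wrist"; returns a dict with "pixels" (480x640x3 uint8, red, green, blue), "range_z" (480x640 float32, m along the optical axis (not along the pixel's ray), 0 where there is no reading), "fx", "fy", "cx", "cy" (pixels), "eye" and "attitude" of the camera in the world. Camera axes: x right, y up, looking along -z (the intrinsics and any distortion apply to the point x, -y, -z); pixel columns grow to the right and rows downward; lengths in m; the calibration is good to about 2 mm. A picture is of the moment at which its call begins.
- bot.job_done(): hands the job in, once; it reports no verdict.
Trained networks look in a picture, given as the dict that the camera call returned (one of the last four; its "shot" number tells which), for a name from the list of things; names that differ only in an ending like _2 or _b are one class to them, and where a whole thing is asked for, a point or a joint stands for the part that bears it (a point fixed in the world has none). Each returns a list of dicts, best first, with "confidence" (0 to 1); they miss things now and then, are a little off and sometimes report something else, mostly with a low value. They report only what shows in the picture. A call takes as long as a camera call. They do not tell look-alikes from the thing itself.
- cams.find_in(label, picture): "at" ([x, y, z] in m, in world coordinates, good to about 4 mm: the middle of the surface that is visible of it).
The state is a dict: "time": time; "q": joint angles; "qd": joint speeds; "joint_efforts": joint torques, N m; "ee_pos": TCP position; "tcp_rot": TCP orientation; "wrist_force": force on the tool from outside, world axes, zero at the start; "torque": the same for the moment, N m; "opening": finger opening in m.
Only numpy, scipy, OpenCV 4.12 (cv2) and the standard library are available. Lean on these libraries where they do the work, as an engineer would, in place of code of your own. Each camera call takes 0.05 s, during which the arm holds its last target.

### The job

The tea has been poured, and the hot tea basket still hangs locked deep inside the open glass kettle. Take the hook rod from its wooden block, catch the basket's wire loop with it, turn the basket anticlockwise (seen from above), feeling with light lifts for the place where its lugs come free of the collar, draw it straight up and out, set it down gently and upright on the cooling rack, and hang the hook rod back in its hole in the block. Force nothing, do not knock the glass, do not let the gripper touch the hot basket, and leave the other things on the counter alone.

Things in the scene. Friction and masses are not known exactly. Their poses are not given: they have to be found in the camera images.
- kettle_mouth (a point): Centre of the mouth of the open glass kettle, 172 mm above the counter. Kettle: 100 mm outside, 90 mm inside diameter, locked immovably on its 160 mm black base. D-handle towards +x (to 106 mm from the axis, not above the rim), pouring lip at -x, z up. A steel collar (clear bore 71 mm) about 90 mm below the rim holds the tea basket; it sits at any angle, which the kettle's yaw does not tell.
- basket_loop (a point): Middle of the bar of the tea basket's rigid wire loop. Bar: 5 mm round, along this frame's y, 35 mm clear between its uprights, 62.5 mm above the basket's underside and 26.5 mm above its flat top (24 mm clear below the bar); at the start 67 mm below the kettle's rim. z up, on the basket's axis. Through the loop the hook can turn the basket, with some 0.08 rad of slack each way.
- basket: Hot perforated tea basket, 64 mm wide, 36 mm tall without loop, 130 to 210 g; origin under its centre. Three lugs (120 deg apart, to 41.5 mm from the axis) hang on the collar's ledge under its roof, with 4.5 mm play up and down. Turned anticlockwise from above (yaw grows) by 0.42 to 1.45 rad, foretold by no pose, they come under three gaps, within about 0.06 rad either way: only there it lifts straight out.
- rod_handle (a point): Centre of the hook rod's dark wooden handle: 18 x 18 mm square, sides along x and y, 64 mm tall; z up along the rod. The rod weighs 130 g and is 156 mm long. A round guard (44 mm, 5 mm thick) below the handle has its underside 37 mm below this point; below it are a 7 mm steel shank and the hook.
- rod_hook (a point): Middle of the floor of the hook's pocket, on the rod's axis, 120 mm below the handle's centre; axes as rod_handle. Flat steel hook, 18 mm wide along y, from -7 to +11 mm along x: pocket 6.5 mm wide, at +x a low lip, flared outwards above 3 mm and 10 mm high over the floor, at -x a tall back; open towards +x for 22 mm above the lip. The hook's underside is 4 mm below this point.
- hook_rod: The same hook rod; origin on its axis at the underside of the guard, axes as rod_handle.
- block_hole (a point): Centre of the 30 (x) x 26 (y) mm hole, at top level, from which the hook rod hangs by its guard. z up. It is in the 16 mm thick top of a fixed pale wooden utensil block, 110 (x) x 160 (y) mm, 100 mm tall. A wooden spatula stands in the other hole, 90 mm to its +y, up to 213 mm above the counter.
- rack_top (a point): Centre of the top of the steel wire cooling rack, 240 mm (x) by 190 mm (y), 28 mm high, loose, 550 g; z up; top wires along y, 19.5 mm apart.
- kettle: The same glass kettle with its base; origin on the counter under its axis, axes as kettle_mouth. Do not knock it.
- rolling_pin: Grey silicone rolling pin, 300 mm long (y), 48 mm thick, on the round wooden rolling board (250 mm, 26 mm thick); origin under its middle. Leave alone.
- butter_dish: White ceramic butter dish, 110 x 170 x 12 mm, origin under its centre; with its lid 92 mm tall. Leave alone.
- butter_lid: Lid of the butter dish, 85 x 140 mm, origin under its centre. Leave alone.
- mug: Blue mug, 80 mm wide, 90 mm tall, handle at its +y; origin under its centre. Leave alone.
- kettle_lid: The kettle's black lid, 104 mm wide, 29 mm tall, on the counter; origin under its centre. Leave alone.
- tea_tin: Green tea tin, 72 mm wide, 110 mm tall; origin under its centre. Leave alone.
Not all that is in view belongs to the job. What is shaped like the hook_rod but red or yellow is not meant.

How it is judged:
By the outcome, as a careful person would: the job done as asked, in the order asked, and still so for the second after the job is handed in, with the robot touching nothing.
It also fails if it takes over 72 s, if anything falls off the work surface, if the arm or the gripper's body presses on something with over 40 N, if the wrist force passes 120 N, or if a joint passes its speed limit or range.

## Working session

There is one attempt and no reset: what is moved stays moved. The work goes in short steps, Python scripts to look and compute and a tool call to move; the robot and the scene stay as the last step left them, time stands still between calls to the robot, and variables do not carry over. Pictures are saved under pics/ and viewed, and the job is handed in when it is done.

Besides the shell and the picture viewer there is one more tool, called after "Request:" by a JSON object that holds its "name" and its "arguments", one argument or row to a line. apply_moves: Moves the arm, as the interface text tells. Its arguments: {"type":"object","properties":{"rows":{"type":"array"},"newtons":{"type":"number"}},"required":["rows"]}

```bash
ls; mkdir -p pics; cat > h.py <<'E'
import numpy as np, cv2
from workcell import get_obs, cams, bot
def save(p,name,crop=None,scale=1):
    im=cv2.cvtColor(p["pixels"],cv2.COLOR_RGB2BGR)
    if crop: im=im[crop[1]:crop[3],crop[0]:crop[2]]
    if scale!=1: im=cv2.resize(im,None,fx=scale,fy=scale,interpolation=cv2.INTER_CUBIC)
    cv2.imwrite("pics/"+name+".png",im)
E
python3 - <<'E'
from h import *
s=get_obs(); print(s)
for n in ["scene","top","wrist"]:
    p=cams.camera(n); save(p,n+"1"); print(n,p["eye"],p["attitude"],p["fx"],p["fy"],p["cx"],p["cy"],p.keys(),p["shot"])
    for l in ["kettle_mouth","basket_loop","rod_handle","rod_hook","block_hole","rack_top","kettle","hook_rod"]:
        print(l,[(np.round(d["at"],4).tolist(),round(d["confidence"],2)) for d in cams.find_in(l,p)][:4])
E
```

```text
pics
{'time': 0.0, 'q': array([-6.52045541e+01,  5.01127673e+00,  1.00334624e+01,  9.50996106e+01,
       -1.50247726e-03,  9.00005733e+01]), 'qd': array([-0.02646389,  0.03747801, -0.02212059,  0.05988683, -0.05317133,
        0.02646858]), 'joint_efforts': array([ 4.73176682e-03, -5.20389855e+01,  4.64805400e+01,  1.60561327e-02,
        2.54300585e-04, -3.65656331e-05]), 'ee_pos': array([ 0.23055336, -0.49908519,  0.2305725 ]), 'tcp_rot': array([-88.88770789,  89.92256049, 115.90716569]), 'wrist_force': array([-0.48510818, -0.01285834, -0.1409155 ]), 'torque': array([0.00914079, 0.01999814, 0.04122061]), 'opening': 0.0852792067930767}
scene [1.16112226 0.17617609 0.85708021] [ 40.32294313   0.19594231 100.97621265] 462.7653559355907 462.7653559355907 321.0545519133221 230.9747835419267 dict_keys(['pixels', 'range_z', 'fx', 'fy', 'cx', 'cy', 'eye', 'attitude', 'shot']) 1
kettle_mouth [([0.5356, 0.0329, 0.105], 0.58)]
basket_loop [([0.5407, 0.0361, 0.1047], 0.43)]
rod_handle [([0.3677, 0.1764, 0.1037], 0.95), ([0.5941, 0.197, 0.094], 0.88), ([0.2978, 0.2499, 0.0913], 0.84), ([0.4843
[... 1073 characters left out ...]
ck_hole [([0.4668, 0.2393, 0.1008], 0.57)]
rack_top [([0.4632, -0.2722, 0.024], 0.72)]
kettle [([0.4848, 0.0328, 0.0496], 0.88), ([0.7471, -0.3074, 0.0462], 0.28)]
hook_rod [([0.4736, 0.192, 0.1019], 0.81), ([0.5896, 0.1939, 0.0901], 0.78), ([0.3568, 0.1738, 0.0921], 0.75), ([0.2926, 0.2466, 0.0948], 0.65)]
wrist [ 0.30739223 -0.46290132  0.37572333] [-1.91516889e+01 -5.63086104e-03 -6.51524361e+01] 374.66099977565045 374.66099977565045 323.62629759126787 242.3207891547384 dict_keys(['pixels', 'range_z', 'fx', 'fy', 'cx', 'cy', 'eye', 'attitude', 'shot']) 3
kettle_mouth []
basket_loop []
rod_handle []
rod_hook []
block_hole []
rack_top [([0.3376, -0.3412, 0.025], 0.66)]
kettle []
hook_rod []
```

View pics/scene1.png

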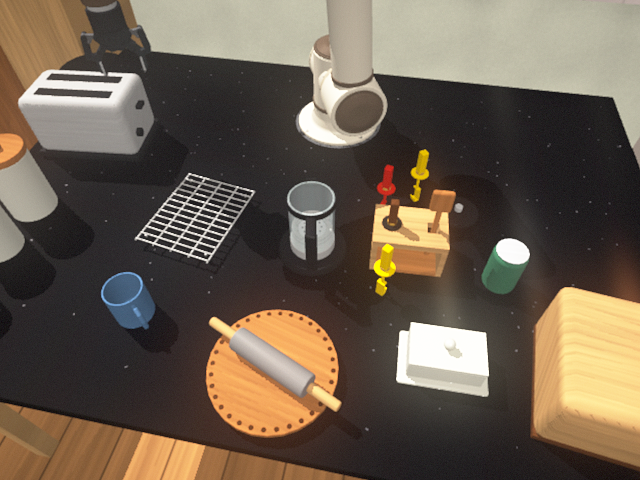

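View pics/top1.png

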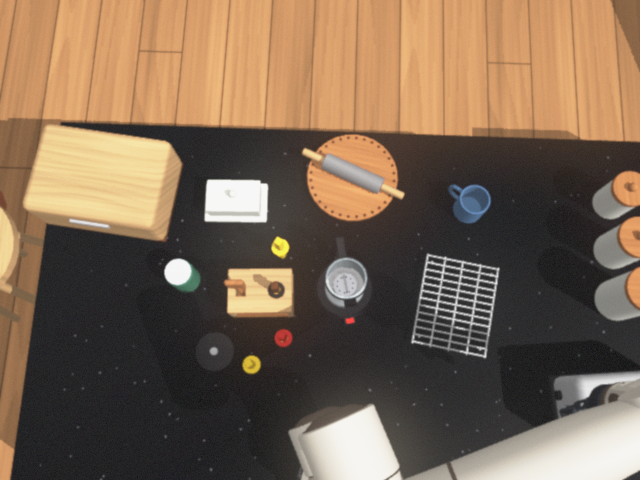

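View pics/wrist1.png

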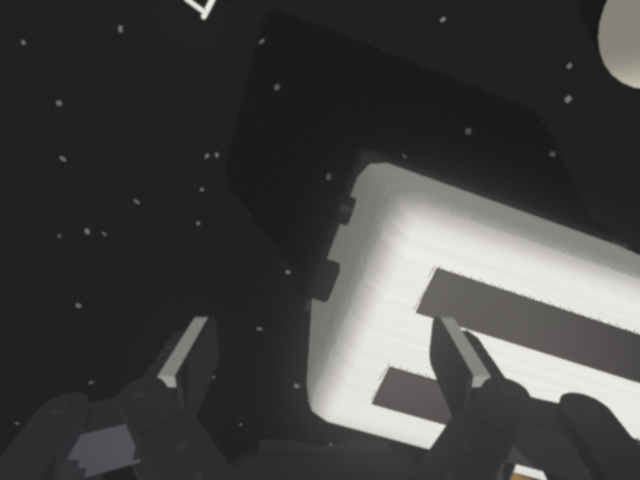

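Scene view: the candidates are the dark-handled rod in the block hole (393,213), red at (387,183), yellow at (421,175), and yellow at (385,265). The dark wooden one hanging in the pale block fits. I'll confirm it in a crop and compare the two cameras.

```bash
cat >> h.py <<'E'
from scipy.spatial.transform import Rotation as R
def cloud(p):
    h,w=p["range_z"].shape
    u,v=np.meshgrid(np.arange(w),np.arange(h)); d=p["range_z"].astype(float)
    c=np.stack([(u-p["cx"])/p["fx"]*d,-(v-p["cy"])/p["fy"]*d,-d],-1)
    P=c@R.from_euler("xyz",p["attitude"],degrees=True).as_matrix().T+np.array(p["eye"])
    P[d<=0]=np.nan
    return P
def proj(p,X):
    M=R.from_euler("xyz",p["attitude"],degrees=True).as_matrix()
    c=(np.atleast_2d(X)-p["eye"])@M
    return np.stack([p["cx"]-p["fx"]*c[:,0]/c[:,2],p["cy"]+p["fy"]*c[:,1]/c[:,2]],-1)
def comp(mask,P,zr):
    m=mask&(P[...,2]>zr[0])&(P[...,2]<zr[1]); return m
E
python3 - <<'E'
from h import *
for n,reg in [("scene",[("counter",(150,330,10,10)),("rack",(130,170,130,100)),("block",(365,195,90,85)),("tin",(480,230,60,70)),("mug",(100,270,60,70))]),("top",[("counter",(400,400,10,10)),("rack",(405,245,105,120)),("block",(220,260,80,65)),("tin",(160,250,45,50)),("mug",(440,175,60,60))])]:
    p=cams.camera(n); P=cloud(p); np.savez(n+"_1.npz",P=P,rgb=p["pixels"])
    for k,(x,y,w,h) in reg:
        Q=P[y:y+h,x:x+w].reshape(-1,3); Q=Q[~np.isnan(Q[:,0])]
        lo={"rack":(.018,.04),"block":(.092,.108),"tin":(.1,.12),"mug":(.085,.095),"counter":(-1,1)}[k]
        S=Q[(Q[:,2]>lo[0])&(Q[:,2]<lo[1])]
        print(n,k,len(S),np.round(np.median(S,0),4) if len(S) else None, np.round(Q[:,2].max(),3), "minmax",np.round(np.percentile(S,[1,99],axis=0),3).tolist() if len(S) else None)
        if len(S)>50 and k in("rack","block"):
            print(cv2.minAreaRect((S[:,:2]*1000).astype(np.float32)))
    save(p,n+"_crop",(360,150,460,300) if n=="scene" else (200,220,400,380),4 if n=="scene" else 4)
E
```

```text
scene counter 99 [ 0.7837 -0.2473 -0.0013] 0.002 minmax [[0.773, -0.261, -0.004], [0.794, -0.236, 0.002]]
scene rack 2174 [ 0.4787 -0.2663  0.0253] 0.032 minmax [[0.343, -0.377, 0.02], [0.598, -0.159, 0.03]]
((469.21685791015625, -267.913818359375), (196.71237182617188, 242.88856506347656), 80.36674499511719)
scene block 2716 [0.491  0.2389 0.0988] 0.209 minmax [[0.423, 0.162, 0.092], [0.602, 0.319, 0.106]]
((514.358154296875, 241.95574951171875), (194.4198455810547, 160.07821655273438), 2.820767641067505)
scene tin 736 [0.5194 0.4465 0.1086] 0.113 minmax [[0.485, 0.416, 0.1], [0.548, 0.478, 0.112]]
scene mug 277 [ 0.7418 -0.3068  0.0881] 0.092 minmax [[0.701, -0.347, 0.085], [0.779, -0.269, 0.091]]
top counter 100 [ 0.2072 -0.142   0.0007] 0.009 minmax [[0.196, -0.154, -0.009], [0.219, -0.13, 0.007]]
top rack 2079 [ 0.4646 -0.27    0.0272] 0.04 minmax [[0.341, -0.378, 0.019], [0.594, -0.162, 0.036]]
((468.1213073730469, -270.33294677734375), (196.14321899414062, 243.17625427246094), 80.534423828125)
top block 2398 [0.4697 0.2363 0.1002] 0.22 minmax [[0.419, 0.159, 0.093], [0.53, 0.317, 0.107]]
((475.1885070800781, 239.12303161621094), (111.55912017822266, 161.13577270507812), 2.5484871864318848)
top tin 564 [0.5123 0.445  0.1097] 0.12 minmax [[0.482, 0.414, 0.101], [0.545, 0.477, 0.118]]
top mug 148 [ 0.7409 -0.3111  0.0894] 0.099 minmax [[0.7, -0.347, 0.085], [0.779, -0.269, 0.095]]
```

View pics/scene_crop.png

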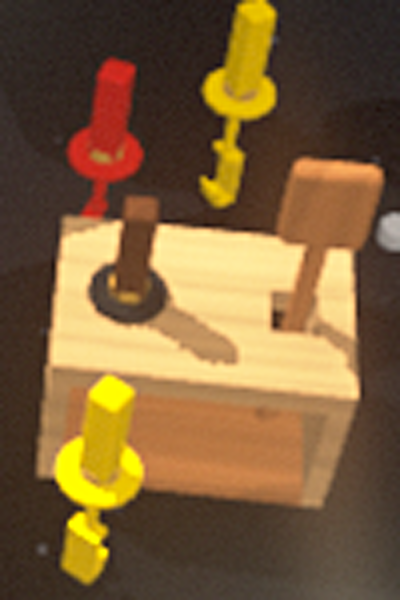

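View pics/top_crop.png

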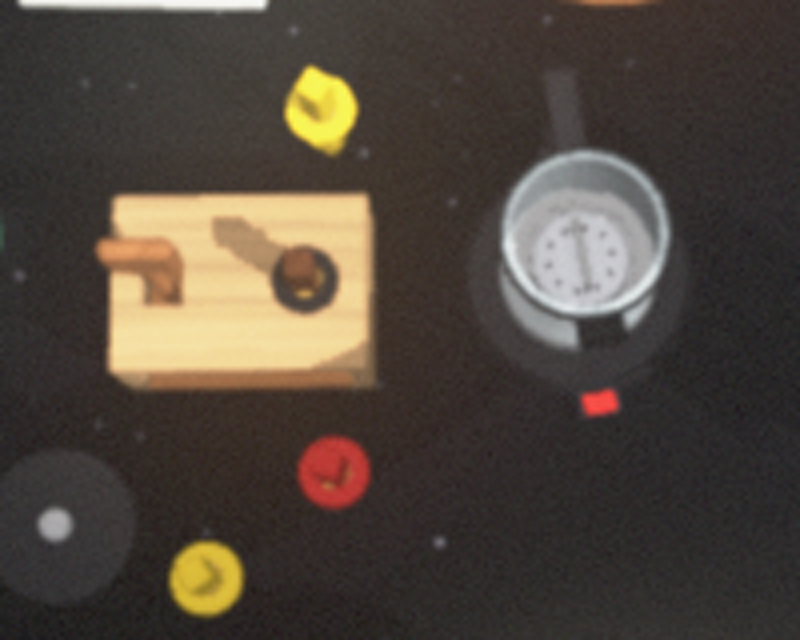

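The crop confirms it: the dark-handled rod hangs in the block, while the red and yellow ones stand free. Next I'll work out the tool axes and rough targets.

```bash
cat >> h.py <<'E'
def ray_z(p,uv,z):
    M=R.from_euler("xyz",p["attitude"],degrees=True).as_matrix()
    d=M@np.array([(uv[0]-p["cx"])/p["fx"],-(uv[1]-p["cy"])/p["fy"],-1.])
    e=np.array(p["eye"]); return e+d*(z-e[2])/d[2]
def tool(s=None):
    s=s or get_obs(); return R.from_euler("xyz",s["tcp_rot"],degrees=True).as_matrix(), np.array(s["ee_pos"])
def delta(target,s=None):
    T,p=tool(s); return T.T@(np.array(target)-p)*1000
E
python3 - <<'E'
from h import *
T,p=tool(); print(np.round(T,3))
c=cams.camera("top")
print("kettle mouth top",ray_z(c,(346.2,278.2),.172))
s=cams.camera("scene"); 
print("kettle scene", ray_z(s,(311.5,199),.172))
P=cloud(c); im=c["pixels"].astype(int)
# dark guard on block
m=(P[...,2]>.09)&(P[...,2]<.115)&(im.sum(2)<200)
ys,xs=np.nonzero(m); k=(xs>255)&(xs<300)&(ys>270)&(ys<310)
uv=np.stack([xs[k],ys[k]],-1).astype(np.float32); print(len(uv),cv2.minEnclosingCircle(uv)); 
(cx,cy),r=cv2.minEnclosingCircle(uv); print("guard",ray_z(c,(cx,cy),.104), "r m",r/608*1.5)
# bar line crop
for a in [(578,225),(588,285)]:
    print(ray_z(c,(200+a[0]/4,220+a[1]/4),.105))
m=(P[...,2]>.163)&(P[...,2]<.2)
ys,xs=np.nonzero(m); k=(xs>260)&(xs<300)&(ys>260)&(ys<310); print(P[ys[k],xs[k]].mean(0),k.sum())
E
```

```text
[[ 0.     0.419 -0.908]
 [-0.    -0.908 -0.419]
 [-1.     0.    -0.   ]]
kettle mouth top [0.50018758 0.02305868 0.172     ]
kettle scene [0.50950209 0.0273304  0.172     ]
4 ((270.0, 290.0), 1.414313554763794)
guard [0.47552322 0.21145964 0.104     ] r m 0.0034892604147133076
[0.51756281 0.02561727 0.105     ]
[0.47953423 0.0181534  0.105     ]
[0.47688163 0.19637351 0.16846237] 52
```

Request:
{"name": "apply_moves", "arguments": {
  "rows": [
    [[-40,0,0,-0.14,0,0,0.6],[-80,0,0,-0.28,0,0,0.6],[-120,0,0,-0.42,0,0,0.6],[-120,0,0,-0.5,0,0,0.6]]
  ]
}}

```text
time: 1.95
ee_pos: [0.2309, -0.4999, 0.357]
tcp_rot: [61.0, 89.5, -65.3]
wrist_force: [1.1, -0.5, -0.2]
opening: 0.051
```

```bash
python3 - <<'E'
from h import *
s=get_obs(); T,p=tool(s); print(s["time"],np.round(s["q"],1),p,np.round(T,3), s["wrist_force"])
E
```

```text
1.95 [-65.2   9.9  30.1 109.7  -0.   61. ] [ 0.23092078 -0.49985033  0.35702155] [[ 0.003  0.806 -0.591]
 [-0.007 -0.591 -0.806]
 [-1.     0.007  0.004]] [ 1.13440229 -0.49790574 -0.19092967]
```

Request:
{"name": "apply_moves", "arguments": {
  "rows": [
    [[0,-71,-382,-1.9,0,0,0.6],[0,-71,-382,-1.9,0,0,0.6],[0,-71,-382,-1.9,0,0,0.6],[0,-71,-382,-1.9,0,0,0.6],[0,-71,-382,-1.9,0,0,0.6],[0,-71,-382,-1.9,0,0,0.6],[0,-71,-382,-1.9,0,0,0.6],[0,-71,-382,-1.9,0,0,0.6],[0,-71,-382,-1.9,0,0,0.6],[0,-71,-382,-1.9,0,0,0.6],[0,-71,-382,-1.9,0,0,0.6],[0,-71,-382,-1.9,0,0,0.6],[0,-71,-382,-1.9,0,0,0.6]]
  ]
}}

```text
time: 3.25
ee_pos: [0.3996, -0.1497, 0.3552]
tcp_rot: [-46.6, 89.5, -63.7]
wrist_force: [-0.6, 0.4, 0.4]
opening: 0.0512
```

```bash
python3 - <<'E'
from h import *
s=get_obs(); T,p=tool(s); print(s["time"],np.round(s["q"],1),p,np.round(T,3)); print(delta([.5,.11,.355],s), np.degrees(np.arctan2(T[1,1],T[0,1])))
E
```

```text
3.25 [-20.3  -7.2  12.3 109.2  -0.3  -3.3] [ 0.39955024 -0.14969111  0.35515042] [[ 0.004  0.293  0.956]
 [-0.007  0.956 -0.293]
 [-1.    -0.006  0.006]]
[ -1.39261576 277.72145677  19.96250765] 72.96288467310816
```

```bash
cat >> h.py <<'E'
def goal(pos,psi,s=None):
    T,p=tool(s); a=np.radians(psi); y=np.array([np.cos(a),np.sin(a),0]); x=np.array([0,0,-1.]); 
    G=np.stack([x,y,np.cross(x,y)],1)
    print("shift",np.round(T.T@(np.array(pos)-p)*1000,1),"rot",np.round(R.from_matrix(T.T@G).as_rotvec(),4))
def st():
    s=get_obs(); T,p=tool(s); print("t",round(s["time"],2),"q",np.round(s["q"],1),"p",np.round(p,4),"psi",np.round(np.degrees(np.arctan2(T[1,1],T[0,1])),2),"xax",np.round(T[:,0],4),"F",np.round(s["wrist_force"],2),"M",np.round(s["torque"],2),"op",np.round(s["opening"],4))
    return s
E
python3 - <<'E'
from h import *
s=st(); goal([.5,.11,.355],182,s)
E
```

```text
t 3.25 q [-20.3  -7.2  12.3 109.2  -0.3  -3.3] p [ 0.3996 -0.1497  0.3552] psi 72.96 xax [ 0.0036 -0.0073 -1.    ] F [-0.59  0.35  0.38] M [ 0.   -0.05 -0.04] op 0.0512
shift [ -1.4 277.7  20. ] rot [-1.903e+00 -1.900e-03  9.400e-03]
```

Request:
{"name": "apply_moves", "arguments": {
  "rows": [
    [[0,278,20,-1.903,-0.002,0.0094,0.6],[0,278,20,-1.903,-0.002,0.0094,0.6],[0,278,20,-1.903,-0.002,0.0094,0.6],[0,278,20,-1.903,-0.002,0.0094,0.6],[0,278,20,-1.903,-0.002,0.0094,0.6],[0,278,20,-1.903,-0.002,0.0094,0.6],[0,278,20,-1.903,-0.002,0.0094,0.6],[0,278,20,-1.903,-0.002,0.0094,0.6],[0,278,20,-1.903,-0.002,0.0094,0.6],[0,278,20,-1.903,-0.002,0.0094,0.6],[0,278,20,-1.903,-0.002,0.0094,0.6],[0,278,20,-1.903,-0.002,0.0094,0.6],[0,278,20,-1.903,-0.002,0.0094,0.6],[0,278,20,-1.903,-0.002,0.0094,0.6],[0,278,20,-1.903,-0.002,0.0094,0.6]]
  ]
}}

```text
time: 4.75
ee_pos: [0.5001, 0.1103, 0.3536]
tcp_rot: [-60.5, 90.0, 31.3]
wrist_force: [-0.3, 0.7, 0.0]
opening: 0.0512
```

```bash
python3 - <<'E'
from h import *
s=st(); p=cams.camera("wrist"); save(p,"wrist2"); np.savez("w2.npz",**p)
print(p["eye"],p["attitude"])
for l in ["kettle_mouth","basket_loop"]:
    print(l,[(np.round(d["at"],4).tolist(),round(d["confidence"],2)) for d in cams.find_in(l,p)][:3])
E
```

```text
t 4.75 q [ 12.4   4.6  23.7 109.1   0.  -79.4] p [0.5001 0.1103 0.3536] psi -178.19 xax [ 1.e-04  1.e-04 -1.e+00] F [-0.31  0.73  0.05] M [ 0.05  0.02 -0.01] op 0.0512
[0.50263776 0.02650817 0.49804457] [-1.91357198e+01  3.07184009e-04 -1.78140004e+02]
kettle_mouth [([0.5108, 0.0284, 0.1679], 0.67)]
basket_loop [([0.502, 0.0221, 0.0781], 0.94), ([0.6923, 0.2593, 0.0147], 0.41)]
```

View pics/wrist2.png

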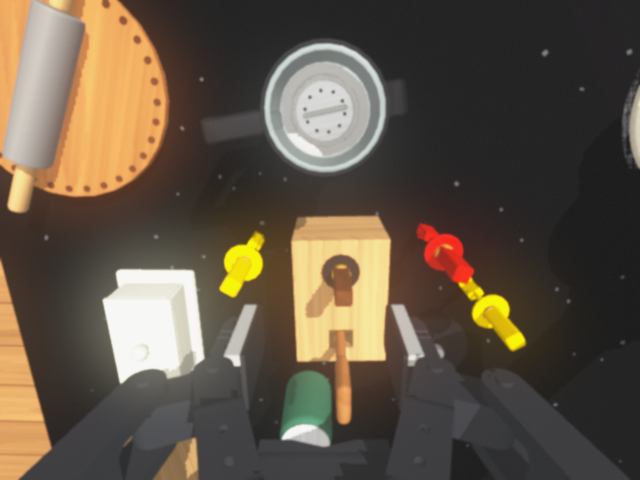

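The view shows the kettle rim centred near (324,106), the bar from about (303,117) to (346,105), and the rod's guard at (341,271) on the block.

```bash
python3 - <<'E'
from h import *
p=dict(np.load("w2.npz"))
save(p,"w2k",(255,35,395,180),5.5); save(p,"w2b",(285,205,405,370),3.6)
P=cloud(p)
print(P[150:220,340,2][::5], np.isnan(P).mean())
for uv in [(290,150),(300,150),(324,106),(324,90)]: print(uv,P[uv[1],uv[0]])
E
```

```text
[0.07338796 0.10979169 0.1485971  0.17307976 0.1697713  0.00164786
 0.00108005 0.00124628 0.0019751  0.00131418 0.00229479 0.00054155
 0.00243228 0.00179863] 0.004098307291666666
(290, 150) [0.53161348 0.05924644 0.15501489]
(300, 150) [0.52551856 0.06353331 0.10663274]
(324, 106) [0.50245126 0.02022563 0.07928504]
(324, 90) [0.50296321 0.00458857 0.07824098]
```

View pics/w2k.png

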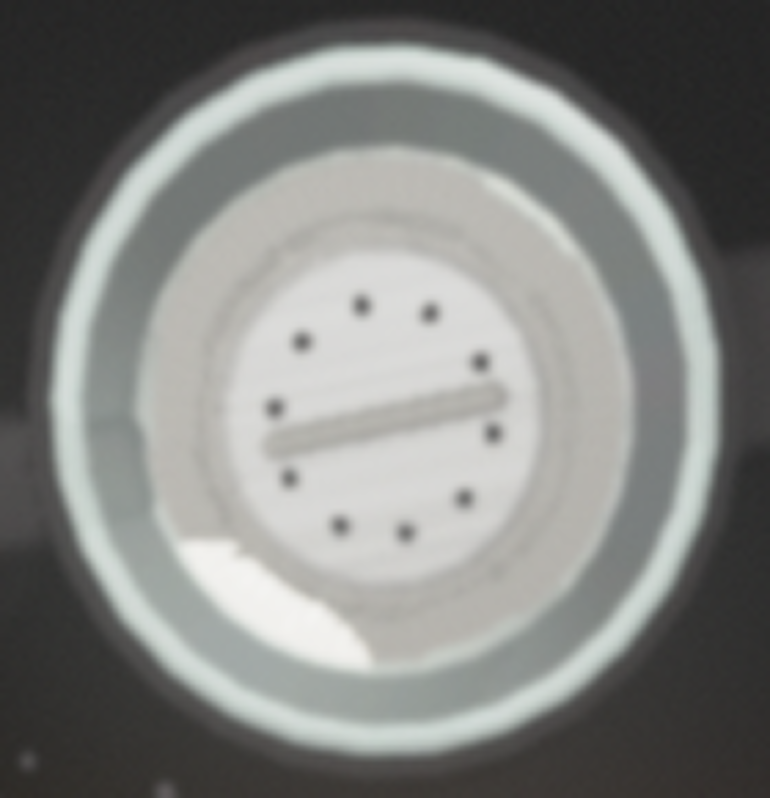

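View pics/w2b.png

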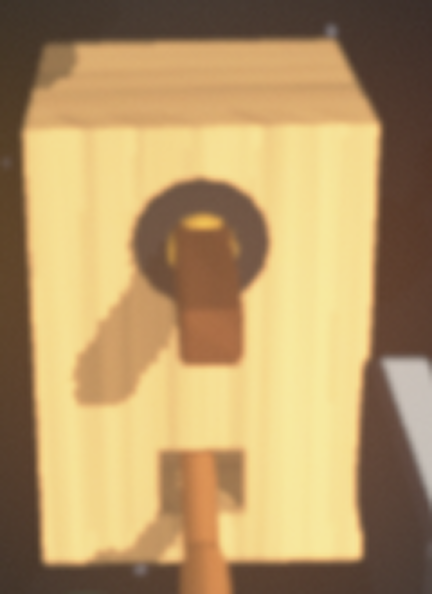

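```bash
python3 - <<'E'
from h import *
from scipy.optimize import least_squares
p=dict(np.load("w2.npz"))
K=lambda a:(255+a[0]/5.5-.5+.5/5.5,35+a[1]/5.5-.5+.5/5.5)
B=lambda a:(285+a[0]/3.6-.36,205+a[1]/3.6-.36)
e=[ray_z(p,K(a),.105) for a in [(275,445),(497,398)]]
e=np.array(e); d=e[1]-e[0]; print("bar ends",e,"len",np.linalg.norm(d),"mid",e.mean(0),"ang",np.degrees(np.arctan2(d[1],d[0])))
rim=np.array([ray_z(p,K(a),.172)[:2] for a in [(52,400),(720,400),(390,45),(395,755),(150,180),(620,175),(150,640),(625,635)]])
f=least_squares(lambda c:np.hypot(*(rim-c[:2]).T)-c[2],[.5,.02,.05]); print("rim",f.x,f.fun)
disc=np.array([ray_z(p,K(a),.0785)[:2] for a in [(228,410),(540,410),(380,248),(383,583)]])
f=least_squares(lambda c:np.hypot(*(disc-c[:2]).T)-c[2],[.5,.02,.03]); print("basket top disc",f.x,f.fun)
hl=np.array([ray_z(p,K(a),.0785)[:2] for a in [(362,305),(430,312),(480,361),(493,432),(464,497),(404,532),(340,524),(289,477),(275,408),(303,341)]])
f=least_squares(lambda c:np.hypot(*(hl-c[:2]).T)-c[2],[.5,.02,.02]); print("holes",f.x,f.fun)
g=np.array([ray_z(p,B(a),.105)[:2] for a in [(133,243),(270,243),(200,178),(152,200),(250,200),(148,283),(257,283)]])
f=least_squares(lambda c:np.hypot(*(g-c[:2]).T)-c[2],[.5,.02,.02]); print("guard",f.x,f.fun)
h=np.array([ray_z(p,B(a),.169)[:2] for a in [(180,307),(243,307),(243,363),(180,363)]]); print("handle top",h.tolist(),h.mean(0))
b=np.array([ray_z(p,B(a),.1)[:2] for a in [(22,130),(380,124),(362,560),(42,562)]]); print("block",b.tolist(),b.mean(0))
def an(u): return np.degrees(np.arctan2(u[1],u[0]))
print(an(b[0]-b[1]),an(b[3]-b[2]),an(b[3]-b[0])-90,an(b[2]-b[1])-90)
hh=np.array([ray_z(p,B(a),.1)[:2] for a in [(160,450),(245,450),(245,512),(160,512)]]); print("spat hole",hh.mean(0))
E
```

```text
bar ends [[0.52144873 0.03010494 0.105     ]
 [0.48176825 0.02082505 0.105     ]] len 0.04075115791156238 mid [0.50160849 0.025465   0.105     ] ang -166.83707425588187
rim [0.50170183 0.02575517 0.0488558 ] [ 0.00098822  0.0009423   0.00150772  0.00052977 -0.00144189 -0.00128072
 -0.00055204 -0.00069334]
basket top disc [0.50186328 0.02507161 0.03016631] [-0.0001896  -0.00018361  0.00019761  0.0001756 ]
holes [0.50181386 0.02512795 0.02103807] [-1.01362820e-04  9.03232755e-05  5.91517217e-05  1.23006398e-05
 -6.34245496e-05 -3.41710656e-05 -4.37915508e-05  1.44083942e-04
  2.50007659e-05 -8.81103576e-05]
guard [  -3.05588297 -183.64406586  183.8728817 ] [ 0.00447312  0.00222806 -0.01864515 -0.01049791 -0.01208598  0.01816648
  0.01636139]
handle top [[0.48663863355679693, 0.18924054882582886], [0.469629225215056, 0.18868813208655622], [0.4686531653262391, 0.20567228013311245], [0.4859228369209158, 0.20623315426605626]] [0.47771097 0.19745853]
block [[0.535114343357666, 0.1638822696163912], [0.42368441525905287, 0.15828732853298888], [0.4153637075512978, 0.3194455274150741], [0.5275067686523693, 0.32392197534233946]] [0.47541731 0.24138428]
2.8744299778345432 2.2858790896275742 2.721537477354701 2.955595761801277
spat hole [0.47278873 0.28922085]
```

```bash
python3 - <<'E'
from h import *
s=st(); goal([.4776,.1972,.25],182.7,s);goal([.4776,.1972,.121],182.7,s)
E
```

```text
t 4.9 q [ 12.4   4.6  23.7 109.1   0.  -79.5] p [0.5001 0.1103 0.3536] psi -178.12 xax [ 1.e-04  1.e-04 -1.e+00] F [ 0.65 -0.35  0.13] M [ 0.01 -0.05  0.04] op 0.0511
shift [103.6  19.7  87.6] rot [-0.0142  0.0001  0.0001]
shift [232.6  19.7  87.6] rot [-0.0142  0.0001  0.0001]
```

Request:
{"name": "apply_moves", "arguments": {
  "rows": [
    [[30,8,35,-0.014,0,0,0.6],[60,16,70,-0.014,0,0,0.6],[100,19.7,87.6,-0.014,0,0,0.6],[140,19.7,87.6,-0.014,0,0,0.6],[170,19.7,87.6,-0.014,0,0,0.6],[195,19.7,87.6,-0.014,0,0,0.6],[215,19.7,87.6,-0.014,0,0,0.6],[228,19.7,87.6,-0.014,0,0,0.6],[232.6,19.7,87.6,-0.014,0,0,0.6],[232.6,19.7,87.6,-0.014,0,0,0.6]]
  ]
}}

```text
time: 5.9
ee_pos: [0.4776, 0.1971, 0.121]
tcp_rot: [100.6, 90.0, -166.7]
wrist_force: [-0.6, 0.1, -0.6]
opening: 0.0515
```

```bash
python3 - <<'E'
from h import *
s=st(); goal([.4776,.1972,.121],182.7,s); p=cams.camera("wrist"); save(p,"wrist3")
E
```

```text
t 5.9 q [ 22.4  -0.3  -7.6  82.7   0.  -70.2] p [0.4776 0.1971 0.121 ] psi -177.34 xax [-1.e-04 -0.e+00 -1.e+00] F [-0.61  0.12 -0.56] M [0.03 0.02 0.04] op 0.0515
shift [ 0.  -0.   0.1] rot [-0.0007 -0.     -0.0001]
```

View pics/wrist3.png

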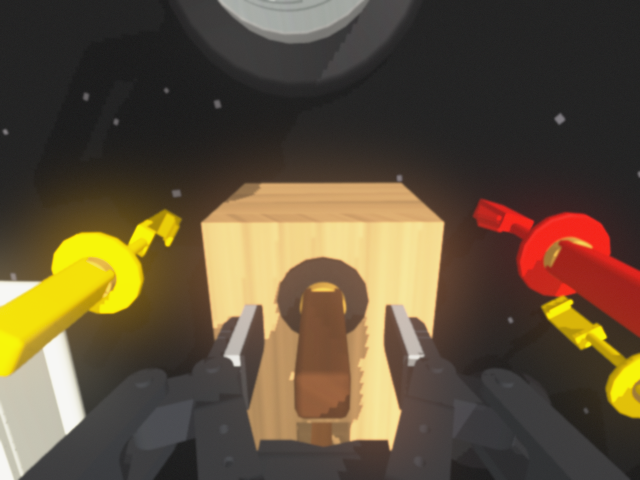

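The handle (322,350) sits centred between the fingers, so I'll close with 50 N.

Request:
{"name": "apply_moves", "arguments": {
  "rows": [
    [[0,0,0,0,0,0,0.3],[0,0,0,0,0,0,0.1],[0,0,0,0,0,0,0],[0,0,0,0,0,0,0],[0,0,0,0,0,0,0],[0,0,0,0,0,0,0]]
  ],
  "newtons": 60
}}

```text
time: 6.55
ee_pos: [0.4783, 0.1974, 0.1228]
tcp_rot: [-69.4, 89.8, 23.3]
wrist_force: [-1.0, -0.5, 6.0]
opening: 0.0173
```

```bash
python3 - <<'E'
from h import *
s=st(); goal([.4776,.1972,.30],182.7,s)
E
```

```text
t 6.55 q [ 22.4  -0.4  -7.5  82.8   0.  -70.2] p [0.4783 0.1974 0.1228] psi -177.34 xax [ 0.0025  0.0011 -1.    ] F [-1.   -0.54  6.04] M [ 0.04  0.17 -0.01] op 0.0173
shift [-177.2    0.3   -0. ] rot [-0.0007  0.0009  0.0025]
```

Request:
{"name": "apply_moves", "arguments": {
  "rows": [
    [[-10,0,0,0,0,0,0],[-25,0,0,0,0,0,0],[-50,0,0,0,0,0,0],[-80,0,0,0,0,0,0],[-115,0,0,0,0.001,0.0025,0],[-150,0,0,0,0.001,0.0025,0],[-180,0,0,0,0.001,0.0025,0],[-195,0,0,0,0.001,0.0025,0],[-195,0,0,0,0.001,0.0025,0]]
  ]
}}

```text
time: 7.45
ee_pos: [0.4783, 0.1974, 0.321]
tcp_rot: [-71.1, 89.7, 21.6]
wrist_force: [-0.1, -0.4, -1.3]
opening: 0.017
```

```bash
python3 - <<'E'
from h import *
s=st(); p=cams.camera("wrist"); save(p,"wrist4"); np.savez("w4.npz",**p); goal([.4977,.0423,.318],103.2,s)
E
```

```text
t 7.45 q [ 22.4   3.3  18.5 105.   -0.  -70.2] p [0.4783 0.1974 0.321 ] psi -177.34 xax [ 0.0041  0.0016 -1.    ] F [-0.13 -0.4  -1.33] M [-0.01 -0.04  0.02] op 0.017
shift [   2.8  -12.2 -155.9] rot [1.3869 0.0041 0.0025]
```

View pics/wrist4.png

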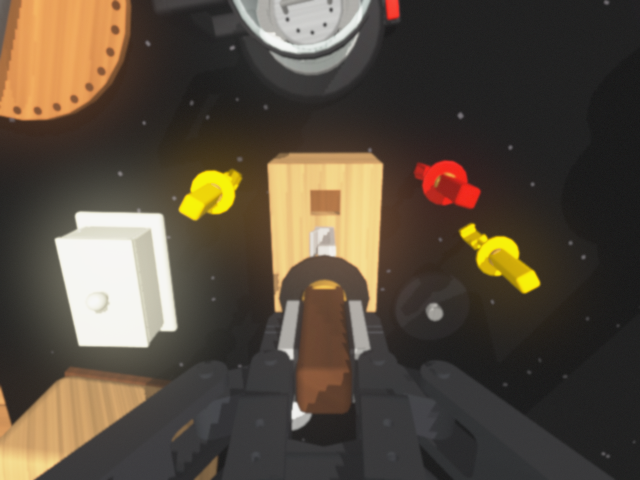

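```bash
python3 - <<'E'
from h import *
p=dict(np.load("w4.npz")); P=cloud(p)
save(p,"w4c",(265,170,390,330),3.7)
for uv in [(300,270),(345,270),(290,280),(360,280),(325,262)]: print("guard",uv,np.round(P[uv[1],uv[0]],4))
for uv in [(318,238),(327,238),(322,248),(316,250),(328,250)]: print("hook",uv,np.round(P[uv[1],uv[0]],4))
E
```

```text
guard (300, 270) [0.4899 0.1842 0.3035]
guard (345, 270) [0.4689 0.1827 0.3045]
guard (290, 280) [0.4944 0.1889 0.3049]
guard (360, 280) [0.4615 0.1873 0.3047]
guard (325, 262) [0.4784 0.1786 0.3057]
hook (318, 238) [0.4825 0.1957 0.221 ]
hook (327, 238) [0.4762 0.1967 0.217 ]
hook (322, 248) [0.4797 0.1912 0.2529]
hook (316, 250) [0.4835 0.2042 0.2219]
hook (328, 250) [0.476  0.1923 0.253 ]
```

View pics/w4c.png

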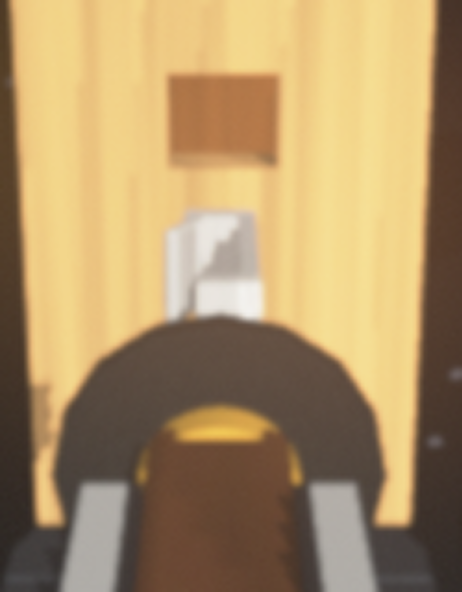

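Request:
{"name": "apply_moves", "arguments": {
  "rows": [
    [[0,-4,-30,0.14,0.004,0.0025,0],[0,-8,-60,0.28,0.004,0.0025,0],[0,-10,-90,0.42,0.004,0.0025,0],[0,-12,-120,0.56,0.004,0.0025,0],[2.8,-12.2,-150,0.7,0.004,0.0025,0],[2.8,-12.2,-155.9,0.84,0.004,0.0025,0],[2.8,-12.2,-155.9,0.98,0.004,0.0025,0],[2.8,-12.2,-155.9,1.12,0.004,0.0025,0],[2.8,-12.2,-155.9,1.26,0.004,0.0025,0],[2.8,-12.2,-155.9,1.387,0.004,0.0025,0],[2.8,-12.2,-155.9,1.387,0.004,0.0025,0],[2.8,-12.2,-155.9,1.387,0.004,0.0025,0]]
  ]
}}

```text
time: 8.7
ee_pos: [0.4973, 0.0422, 0.3154]
tcp_rot: [-177.6, 89.8, -164.2]
wrist_force: [-0.1, 0.5, -2.2]
opening: 0.0173
```

```bash
python3 - <<'E'
from h import *
s=st(); p=cams.camera("wrist"); save(p,"wrist5"); np.savez("w5.npz",**p); goal([.4977,.0423,.1938],103.2,s);save(p,"w5c",(200,150,440,350),3.3)
c=cams.camera("scene"); save(c,"sc5",(230,100,400,270),4)
E
```

```text
t 8.7 q [  4.9   1.   15.5 104.7  -0.   -8.5] p [0.4973 0.0422 0.3154] psi 103.41 xax [-3.3e-03 -9.0e-04 -1.0e+00] F [-0.14  0.54 -2.23] M [-0.02 -0.02 -0.  ] op 0.0173
shift [121.6   0.    0.8] rot [ 0.0036 -0.0035  0.0002]
```

View pics/w5c.png

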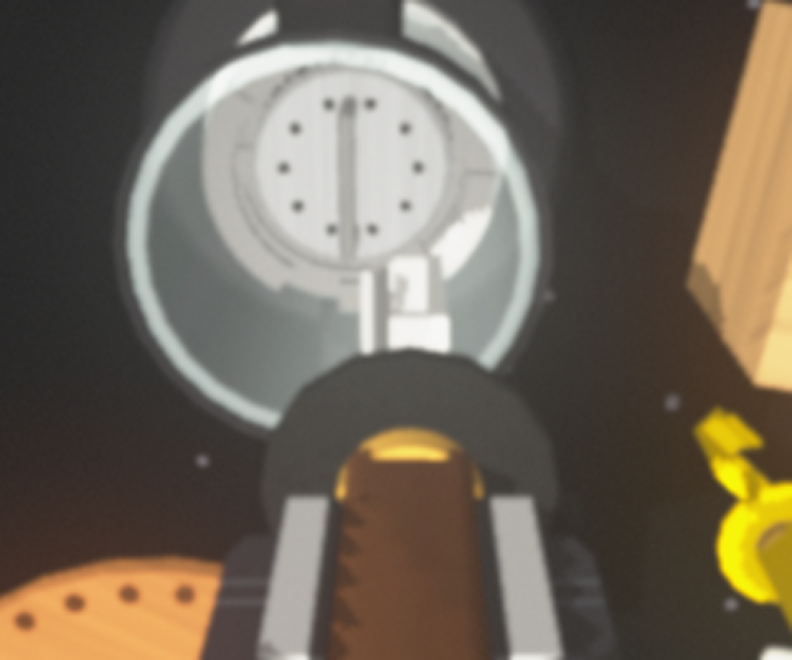

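View pics/sc5.png

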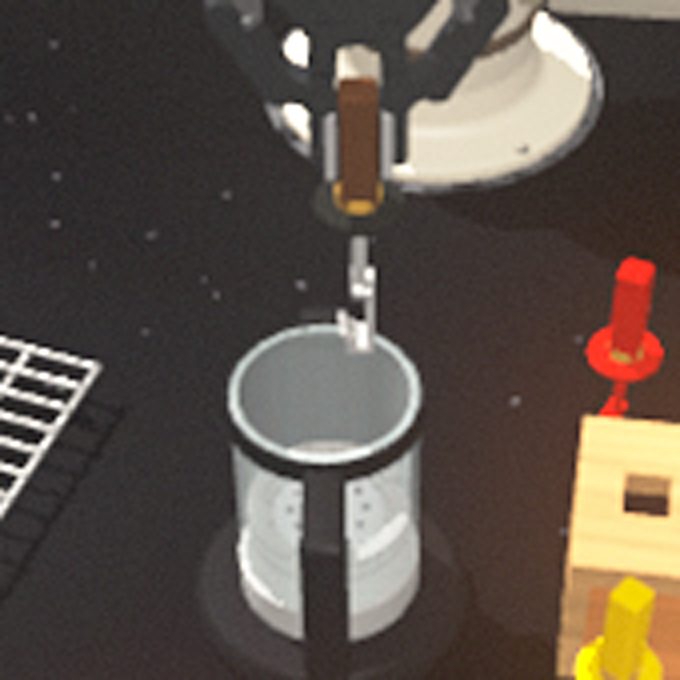

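```bash
python3 - <<'E'
from h import *
s=st(); goal([.4979,.0414,.1943],103.2,s)
E
```

```text
t 8.8 q [  4.9   1.   15.5 104.7  -0.   -8.5] p [0.4974 0.0422 0.3158] psi 103.36 xax [-2.7e-03 -9.0e-04 -1.0e+00] F [-0.22 -0.55 -1.56] M [0.03 0.07 0.03] op 0.0172
shift [121.5  -0.9   0.6] rot [ 0.0028 -0.0029  0.0002]
```

Request:
{"name": "apply_moves", "arguments": {
  "rows": [
    [[5,-0.9,0.6,0.003,-0.003,0,0],[20,-0.9,0.6,0.003,-0.003,0,0],[40,-0.9,0.6,0.003,-0.003,0,0],[58,-0.9,0.6,0.003,-0.003,0,0],[74,-0.9,0.6,0.003,-0.003,0,0],[88,-0.9,0.6,0.003,-0.003,0,0],[100,-0.9,0.6,0.003,-0.003,0,0],[108,-0.9,0.6,0.003,-0.003,0,0],[112,-0.9,0.6,0.003,-0.003,0,0],[112,-0.9,0.6,0.003,-0.003,0,0]]
  ]
}}

```text
time: 9.8
ee_pos: [0.4978, 0.0414, 0.2035]
tcp_rot: [-151.2, 90.0, -138.0]
wrist_force: [0.0, -1.0, -0.5]
opening: 0.0169
```

```bash
python3 - <<'E'
from h import *
s=st(); p=cams.camera("wrist"); save(p,"w6c",(200,150,440,350),3.3); goal([.4979,.0414,.1943],103.2,s)
c=cams.camera("scene"); save(c,"sc6",(260,130,370,270),5)
E
```

```text
t 9.8 q [ 4.8 -2.4 -0.5 91.9 -0.  -8.4] p [0.4978 0.0414 0.2035] psi 103.2 xax [-2.e-04 -2.e-04 -1.e+00] F [ 0.03 -1.02 -0.5 ] M [-0.01 -0.04  0.06] op 0.0169
shift [ 9.2 -0.   0.1] rot [ 0.     -0.0003  0.0002]
```

View pics/w6c.png

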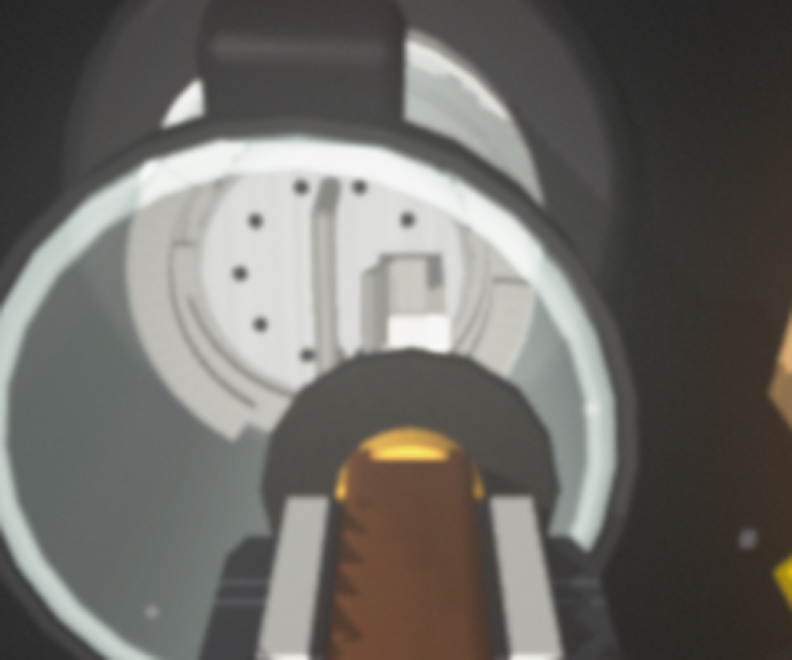

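View pics/sc6.png

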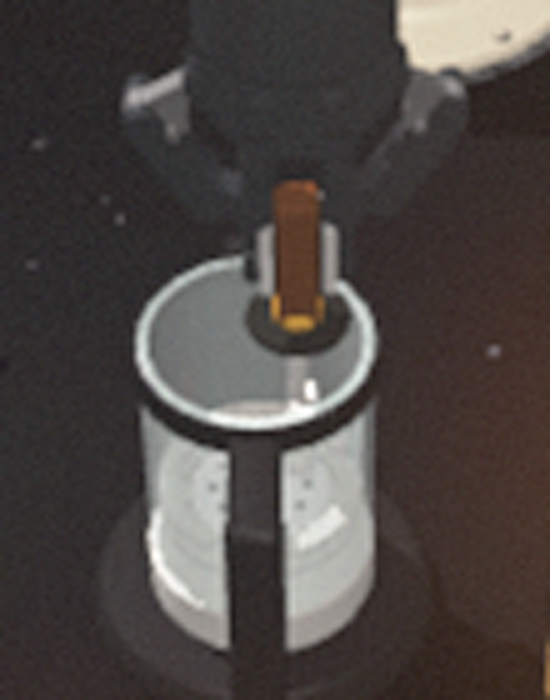

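Request:
{"name": "apply_moves", "arguments": {
  "rows": [
    [[5,0,0,0,0,0,0],[9.2,0,0,0,0,0,0],[9.2,0,0,0,0,0,0],[9.2,-2,0,0,0,0,0],[9.2,-5,0,0,0,0,0],[9.2,-9,0,0,0,0,0],[9.2,-12,0,0,0,0,0],[9.2,-14.5,0,0,0,0,0],[9.2,-16,0,0,0,0,0],[9.2,-16.5,0,0,0,0,0],[9.2,-16.5,0,0,0,0,0]]
  ]
}}

```text
time: 11.0
ee_pos: [0.5019, 0.0253, 0.1951]
tcp_rot: [-20.7, 89.9, -7.5]
wrist_force: [-0.6, -0.1, -1.3]
opening: 0.0171
```

```bash
python3 - <<'E'
from h import *
s=st(); p=cams.camera("wrist"); save(p,"w7c",(200,150,440,350),3.3); goal([.5017,.0253,.1943],103.2,s)
E
```

```text
t 11.0 q [  2.9  -2.2  -1.2  90.9  -0.  -10.3] p [0.5019 0.0253 0.1951] psi 103.19 xax [ 9.e-04 -1.e-04 -1.e+00] F [-0.61 -0.12 -1.32] M [ 0.03  0.05 -0.02] op 0.0171
shift [ 0.8  0.1 -0.2] rot [-0.0002  0.0008  0.0003]
```

View pics/w7c.png

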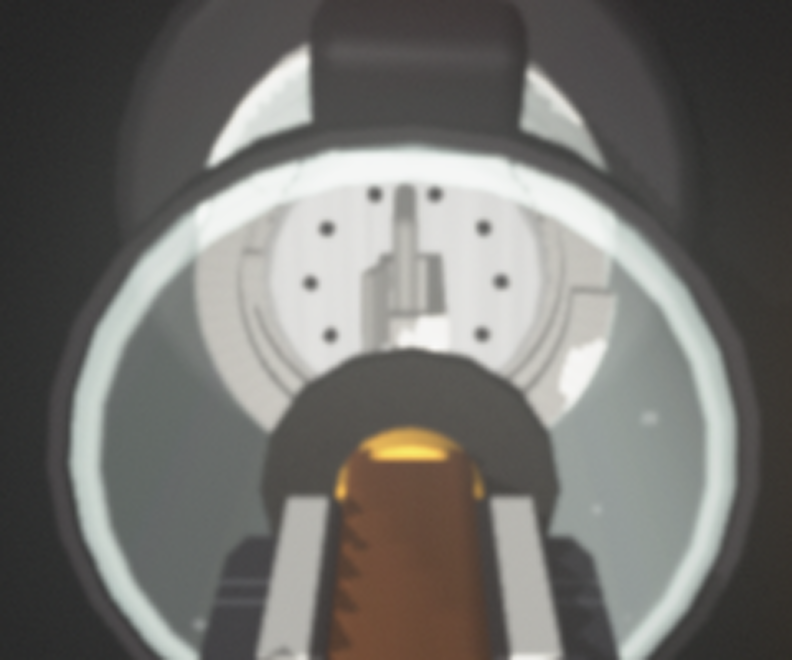

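The bar, at crop (404,250), sits over the pocket between the lip and the back. Now raising gently.

Request:
{"name": "apply_moves", "arguments": {
  "rows": [
    [[-3,0,0,0,0,0,0],[-6,0,0,0,0,0,0],[-9,0,0,0,0,0,0],[-11,0,0,0,0,0,0],[-12.5,0,0,0,0,0,0],[-14,0,0,0,0,0,0],[-14,0,0,0,0,0,0]]
  ]
}}

```text
time: 11.75
ee_pos: [0.5018, 0.0254, 0.2091]
tcp_rot: [-10.8, 90.0, 2.4]
wrist_force: [-0.2, -0.1, -2.8]
opening: 0.0172
```

```bash
python3 - <<'E'
from h import *
s=st(); p=cams.camera("wrist"); save(p,"w8c",(200,150,440,350),3.3); st()
E
```

```text
t 11.75 q [  2.9  -2.    0.5  92.4  -0.  -10.3] p [0.5018 0.0254 0.2091] psi 103.2 xax [ 7.e-04  0.e+00 -1.e+00] F [-0.19 -0.14 -2.78] M [0.   0.04 0.02] op 0.0172
t 11.8 q [  2.9  -2.    0.5  92.4  -0.  -10.3] p [0.5018 0.0254 0.2089] psi 103.19 xax [ 6.e-04 -0.e+00 -1.e+00] F [-0.7  -0.06 -2.63] M [0.05 0.03 0.06] op 0.0173
```

View pics/w8c.png

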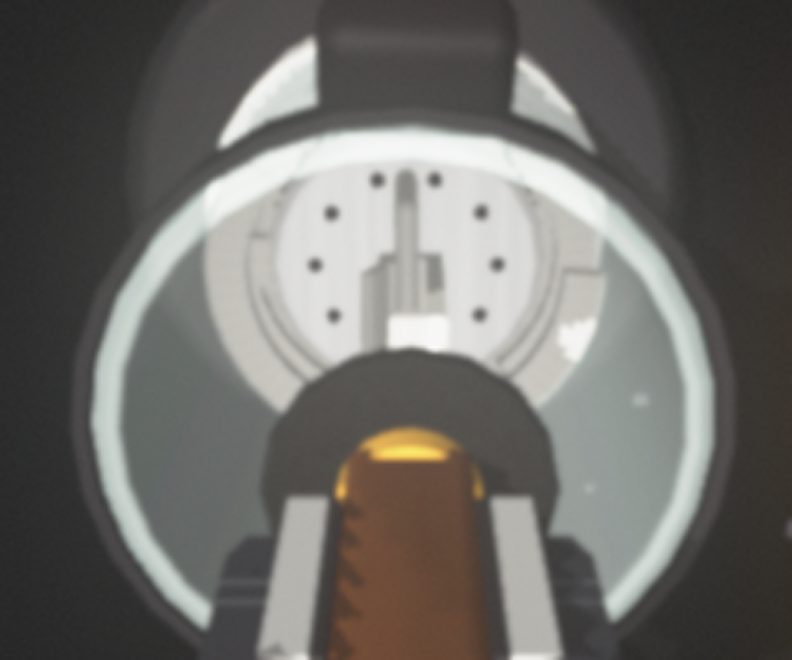

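Request:
{"name": "apply_moves", "arguments": {
  "rows": [
    [[-1,0,0,0,0,0,0],[-2,0,0,0,0,0,0],[-2,0,0,0,0,0,0]]
  ]
}}

```text
time: 12.1
ee_pos: [0.5018, 0.0254, 0.2111]
tcp_rot: [-14.0, 90.0, -0.8]
wrist_force: [0.1, 0.8, -3.8]
opening: 0.0175
```

Request:
{"name": "apply_moves", "arguments": {
  "rows": [
    [[-1,0,0,0,0,0,0],[-2,0,0,0,0,0,0],[-2,0,0,0,0,0,0]]
  ]
}}

```text
time: 12.4
ee_pos: [0.5017, 0.0254, 0.2125]
tcp_rot: [-172.2, 90.0, -159.0]
wrist_force: [-0.1, -0.1, -7.3]
opening: 0.0172
```

Request:
{"name": "apply_moves", "arguments": {
  "rows": [
    [[-1,0,0,0,0,0,0],[-1.5,0,0,0,0,0,0],[-1.5,0,0,0,0,0,0]]
  ]
}}

```text
time: 12.7
ee_pos: [0.5015, 0.0253, 0.2128]
tcp_rot: [172.7, 89.9, -174.1]
wrist_force: [3.0, -0.5, -20.2]
opening: 0.0172
```

Roof contact is at TCP z ≈ 0.2125 and the basket hangs free at about 0.210. Back to mid-play, then the first turn and a light lift.

Request:
{"name": "apply_moves", "arguments": {
  "rows": [
    [[1.5,0,0,0,0,0,0],[2.5,0,0,0,0,0,0],[2.5,0,0,-0.1,0,0,0],[2.5,0,0,-0.22,0,0,0],[2.5,0,0,-0.34,0,0,0],[2.5,0,0,-0.42,0,0,0],[2.5,0,0,-0.42,0,0,0]]
  ]
}}

```text
time: 13.4
ee_pos: [0.5018, 0.0254, 0.2115]
tcp_rot: [168.4, 90.0, -154.3]
wrist_force: [0.2, -0.5, -4.5]
opening: 0.017
```

```bash
python3 - <<'E'
from h import *
s=st(); p=cams.camera("wrist"); save(p,"w9c",(200,150,440,350),3.3); goal([.5018,.0254,.2135],127.27,s)
E
```

```text
t 13.4 q [  2.9  -1.9   0.8  92.8  -0.  -34.4] p [0.5018 0.0254 0.2115] psi 127.32 xax [-2.e-04 -1.e-04 -1.e+00] F [ 0.17 -0.54 -4.51] M [-0.01  0.05  0.04] op 0.017
shift [-2.   0.   0.1] rot [ 0.0009 -0.0002 -0.    ]
```

View pics/w9c.png

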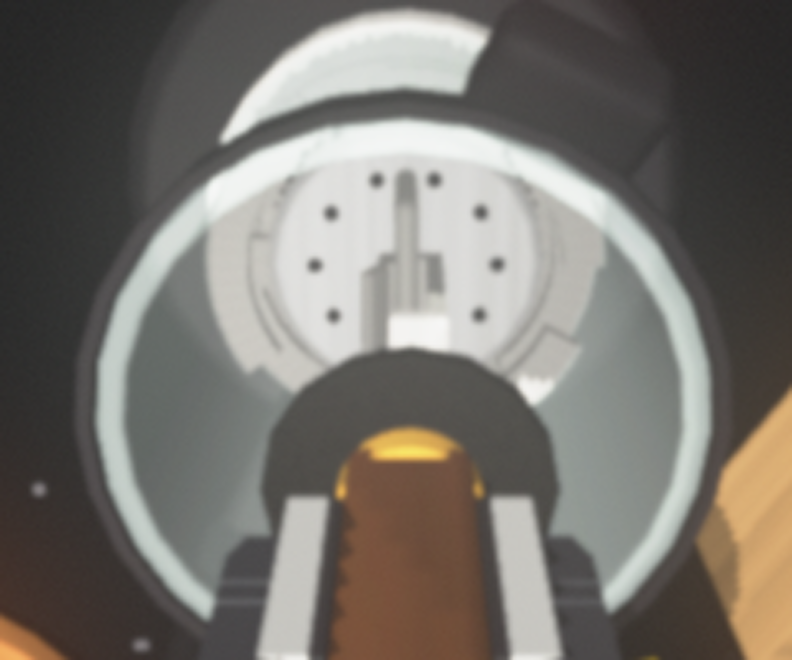

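Request:
{"name": "apply_moves", "arguments": {
  "rows": [
    [[-1.3,0,0,0,0,0,0],[-2.2,0,0,0,0,0,0],[-2.2,0,0,0,0,0,0]]
  ]
}}

```text
time: 13.75
ee_pos: [0.5015, 0.0253, 0.2127]
tcp_rot: [150.4, 89.9, -172.5]
wrist_force: [1.7, -0.6, -13.7]
opening: 0.0174
```

Request:
{"name": "apply_moves", "arguments": {
  "rows": [
    [[2,0,0,0,0,0,0],[2,0,0,-0.1,0,0,0],[2,0,0,-0.1,0,0,0],[0.5,0,0,-0.1,0,0,0],[-0.6,0,0,-0.1,0,0,0],[-0.6,0,0,-0.1,0,0,0]]
  ]
}}

```text
time: 14.35
ee_pos: [0.5015, 0.0253, 0.2126]
tcp_rot: [144.9, 89.8, -172.3]
wrist_force: [1.6, -0.1, -12.5]
opening: 0.0171
```

Request:
{"name": "apply_moves", "arguments": {
  "rows": [
    [[2,0,0,0,0,0,0],[2,0,0,-0.1,0,0,0],[2,0,0,-0.1,0,0,0],[0.5,0,0,-0.1,0,0,0],[-0.6,0,0,-0.1,0,0,0],[-0.6,0,0,-0.1,0,0,0]]
  ]
}}

```text
time: 14.95
ee_pos: [0.5015, 0.0253, 0.2126]
tcp_rot: [138.3, 89.8, -173.3]
wrist_force: [2.0, -0.1, -11.7]
opening: 0.0174
```

```bash
python3 - <<'E'
from h import *
st()
E
```

```text
t 14.95 q [  2.9  -1.7   1.1  93.1  -0.  -45.5] p [0.5015 0.0253 0.2126] psi 138.41 xax [-3.7e-03 -4.0e-04 -1.0e+00] F [  2.02  -0.09 -11.75] M [-0.12 -0.4   0.02] op 0.0174
```

Request:
{"name": "apply_moves", "arguments": {
  "rows": [
    [[2,0,0,0,0,0,0],[2,0,0,-0.1,0,0,0],[2,0,0,-0.1,0,0,0],[0.5,0,0,-0.1,0,0,0],[-0.6,0,0,-0.1,0,0,0],[-0.6,0,0,-0.1,0,0,0]]
  ]
}}

```text
time: 15.55
ee_pos: [0.5014, 0.0253, 0.2126]
tcp_rot: [132.2, 89.7, -173.7]
wrist_force: [1.3, -0.3, -11.0]
opening: 0.0173
```

```bash
python3 - <<'E'
from h import *
s=st(); goal([.5018,.0254,.2108],144.1+5.7,s);goal([.5018,.0254,.2132],144.1+5.7,s)
E
```

```text
t 15.55 q [  2.9  -1.7   1.2  93.1  -0.  -51.2] p [0.5014 0.0253 0.2126] psi 144.07 xax [-4.6e-03 -5.0e-04 -1.0e+00] F [  1.25  -0.26 -11.02] M [-0.02 -0.39 -0.  ] op 0.0173
shift [ 1.8 -0.2  0.4] rot [-0.1    -0.0029 -0.0036]
shift [-0.6 -0.2  0.4] rot [-0.1    -0.0029 -0.0036]
```

Request:
{"name": "apply_moves", "arguments": {
  "rows": [
    [[2,0,0,0,0,0,0],[2,-0.2,0.4,-0.1,-0.003,-0.0036,0],[2,-0.2,0.4,-0.1,-0.003,-0.0036,0],[0.5,-0.2,0.4,-0.1,-0.003,-0.0036,0],[-0.6,-0.2,0.4,-0.1,-0.003,-0.0036,0],[-0.6,-0.2,0.4,-0.1,-0.003,-0.0036,0]]
  ]
}}

```text
time: 16.15
ee_pos: [0.5017, 0.0255, 0.2126]
tcp_rot: [122.1, 89.9, -178.1]
wrist_force: [0.8, -0.5, -11.1]
opening: 0.0171
```

Request:
{"name": "apply_moves", "arguments": {
  "rows": [
    [[2,0,0,0,0,0,0],[2,0,0.2,-0.1,-0.0015,-0.0015,0],[2,0,0.2,-0.1,-0.0015,-0.0015,0],[0.5,0,0.2,-0.1,-0.0015,-0.0015,0],[-0.6,0,0.2,-0.1,-0.0015,-0.0015,0],[-0.6,0,0.2,-0.1,-0.0015,-0.0015,0]]
  ]
}}

```text
time: 16.75
ee_pos: [0.5018, 0.0256, 0.2126]
tcp_rot: [7.0, 90.0, 72.4]
wrist_force: [2.0, 0.6, -10.7]
opening: 0.0172
```

```bash
python3 - <<'E'
from h import *
s=st()
E
```

```text
t 16.75 q [  2.9  -1.9   1.   92.9   0.  -62.5] p [0.5018 0.0256 0.2126] psi 155.38 xax [ 2.e-04  6.e-04 -1.e+00] F [  2.     0.57 -10.66] M [-0.02 -0.45  0.03] op 0.0172
```

Request:
{"name": "apply_moves", "arguments": {
  "rows": [
    [[2,0,0,0,0,0,0],[2,0,0,-0.1,0,0,0],[2,0,0,-0.1,0,0,0],[0.5,0,0,-0.1,0,0,0],[-0.6,0,0,-0.1,0,0,0],[-0.6,0,0,-0.1,0,0,0]]
  ]
}}

```text
time: 17.35
ee_pos: [0.5017, 0.0256, 0.2126]
tcp_rot: [73.1, 89.9, 144.1]
wrist_force: [1.3, 0.0, -9.6]
opening: 0.0169
```

Request:
{"name": "apply_moves", "arguments": {
  "rows": [
    [[2,0,0,0,0,0,0],[2,0,0.2,-0.1,-0.0015,-0.0015,0],[2,0,0.2,-0.1,-0.0015,-0.0015,0],[0.5,0,0.2,-0.1,-0.0015,-0.0015,0],[-0.6,0,0.2,-0.1,-0.0015,-0.0015,0],[-0.6,0,0.2,-0.1,-0.0015,-0.0015,0]]
  ]
}}

```text
time: 17.95
ee_pos: [0.5018, 0.0258, 0.2127]
tcp_rot: [-0.1, 89.9, 76.6]
wrist_force: [1.2, 0.7, -10.0]
opening: 0.0173
```

```bash
python3 - <<'E'
from h import *
s=st()
E
```

```text
t 17.95 q [  2.9  -1.9   1.   92.9   0.1 -73.8] p [0.5018 0.0258 0.2127] psi 166.69 xax [ 4.0e-04  1.5e-03 -1.0e+00] F [  1.24   0.7  -10.05] M [-0.03 -0.38  0.07] op 0.0173
```

Request:
{"name": "apply_moves", "arguments": {
  "rows": [
    [[2,0,0,0,0,0,0],[2,0,-0.3,-0.1,0.001,0,0],[2,0,-0.3,-0.1,0.001,0,0],[0.5,0,-0.3,-0.1,0.001,0,0],[-0.6,0,-0.3,-0.1,0.001,0,0],[-0.6,0,-0.3,-0.1,0.001,0,0]]
  ]
}}

```text
time: 18.55
ee_pos: [0.5018, 0.0255, 0.2136]
tcp_rot: [-43.5, 90.0, 38.8]
wrist_force: [0.5, -0.1, -3.4]
opening: 0.0171
```

Request:
{"name": "apply_moves", "arguments": {
  "rows": [
    [[2,0,0,0,0,0,0],[2,0,0,-0.1,0,0,0],[2,0,0,-0.1,0,0,0],[0.5,0,0,-0.1,0,0,0],[-0.6,0,0,-0.1,0,0,0],[-0.6,0,0,-0.1,0,0,0]]
  ]
}}

```text
time: 19.15
ee_pos: [0.5019, 0.0255, 0.2145]
tcp_rot: [-61.2, 89.9, 26.8]
wrist_force: [1.0, 0.6, -3.9]
opening: 0.0169
```

```bash
python3 - <<'E'
from h import *
s=st()
E
```

```text
t 19.15 q [  2.9  -1.9   1.2  93.    0.  -85.1] p [0.5019 0.0255 0.2145] psi 178.01 xax [ 1.1e-03  6.0e-04 -1.0e+00] F [ 0.95  0.56 -3.87] M [ 0.07 -0.12  0.01] op 0.0169
```

The lift is free here (Fz −3.4 to −3.9 at z 0.2145), so the lugs are under the gaps. Drawing up slowly.

Request:
{"name": "apply_moves", "arguments": {
  "rows": [
    [[-1,0,0,0,0,0,0],[-2,0,0,0,0,0,0],[-3,0,0,0,0,0,0],[-4,0,0,0,0,0,0],[-4,0,0,0,0,0,0]]
  ]
}}

```text
time: 19.65
ee_pos: [0.5019, 0.0255, 0.2187]
tcp_rot: [-64.8, 89.9, 23.2]
wrist_force: [-0.7, -0.1, -3.1]
opening: 0.0169
```

Request:
{"name": "apply_moves", "arguments": {
  "rows": [
    [[-2,0,0,0,0,0,0],[-5,0,0,0,0,0,0],[-9,0,0,0,0,0,0],[-14,0,0,0,0,0,0],[-19,0,0,0,0,0,0],[-24,0,0,0,0,0,0],[-27,0,0,0,0,0,0],[-28,0,0,0,0,0,0]]
  ]
}}

```text
time: 20.45
ee_pos: [0.5021, 0.0255, 0.2471]
tcp_rot: [-70.5, 89.9, 17.5]
wrist_force: [-0.9, 0.6, -3.1]
opening: 0.0171
```

```bash
python3 - <<'E'
from h import *
s=st(); p=cams.camera("wrist"); save(p,"w10c",(200,150,440,350),3.3); c=cams.camera("scene"); save(c,"sc10",(240,100,390,270),4)
E
```

```text
t 20.45 q [  2.9  -1.2   5.5  96.6   0.  -85.1] p [0.5021 0.0255 0.2471] psi 178.0 xax [ 1.8e-03  6.0e-04 -1.0e+00] F [-0.87  0.65 -3.14] M [-0.04 -0.02  0.01] op 0.0171
```

View pics/w10c.png

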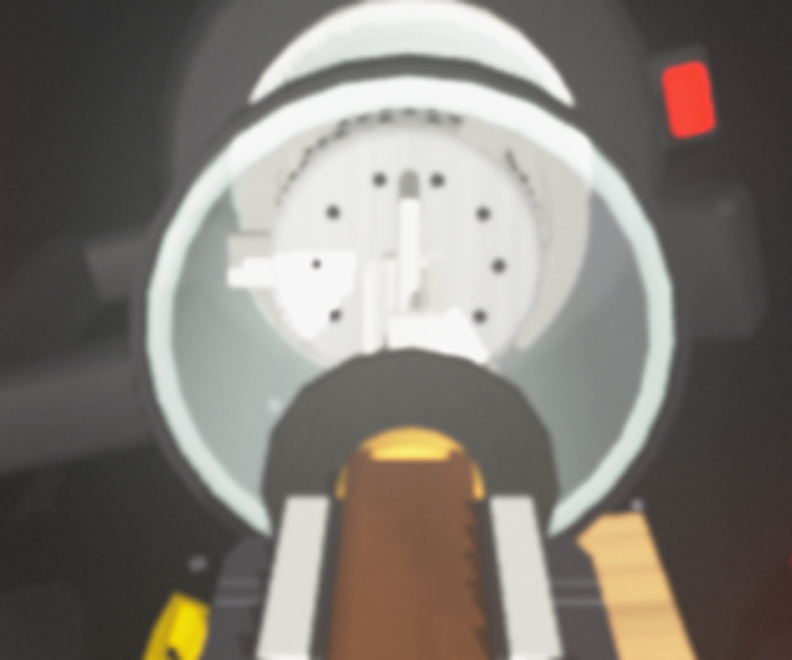

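View pics/sc10.png

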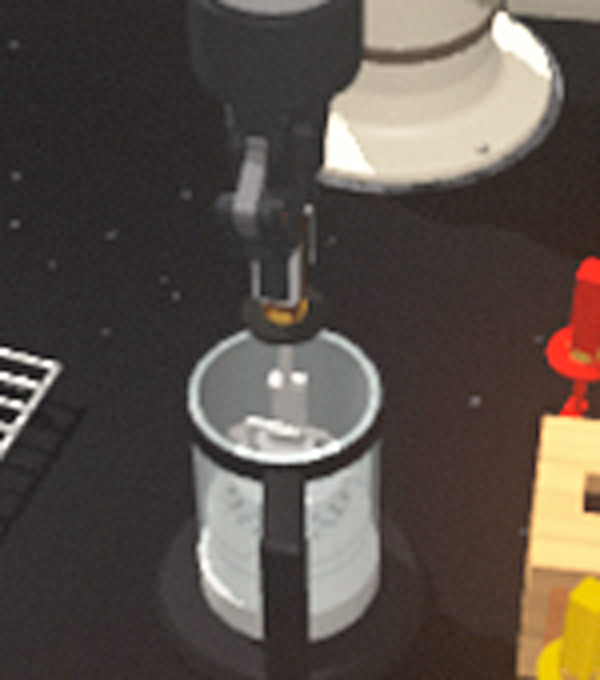

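The basket is clear of the collar, with a lug at crop (250,262). Continuing straight up.

Request:
{"name": "apply_moves", "arguments": {
  "rows": [
    [[-3,0,0,0,0,0,0],[-10,0,0,0,0,0,0],[-20,0,0,0,0,0,0],[-31,0,0,0,0,0,0],[-42,0,0,0,0,0,0],[-53,0,0,0,0,0,0],[-64,0,0,0,0,0,0],[-75,0,0,0,0,0,0],[-86,0,0,0,0,0,0],[-97,0,0,0,0,0,0],[-108,0,0,0,0,0,0],[-116,0,0,0,0,0,0],[-121,0,0,0,0,0,0],[-123,0,0,0,0,0,0],[-123,0,0,0,0,0,0]]
  ]
}}

```text
time: 22.05
ee_pos: [0.5019, 0.0254, 0.3698]
tcp_rot: [-67.8, 89.9, 20.2]
wrist_force: [-1.1, 0.5, -3.3]
opening: 0.0172
```

```bash
python3 - <<'E'
from h import *
s=st(); c=cams.camera("scene"); save(c,"sc11",(200,60,400,270),3.5); T=cams.camera("top"); np.savez("t11.npz",**T); np.savez("s11.npz",**c); save(T,"t11",(300,230,520,380),3.5)
for q in (c,T):
    print([(np.round(d["at"],4).tolist(),round(d["confidence"],2)) for d in cams.find_in("rack_top",q)][:2])
E
```

```text
t 22.05 q [  2.9   4.2  25.3 111.    0.  -85.1] p [0.5019 0.0254 0.3698] psi 178.0 xax [ 1.4e-03  5.0e-04 -1.0e+00] F [-1.06  0.46 -3.32] M [-0.03  0.03  0.01] op 0.0172
[([0.4765, -0.268, 0.0274], 0.89)]
[([0.4621, -0.2719, 0.0257], 0.87), ([0.5015, 0.0918, 0.0209], 0.43)]
```

View pics/sc11.png

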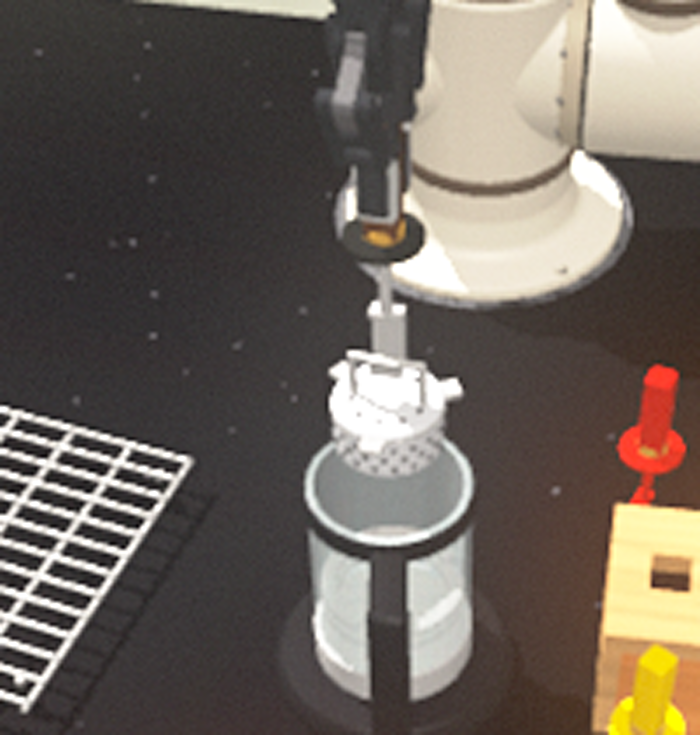

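View pics/t11.png

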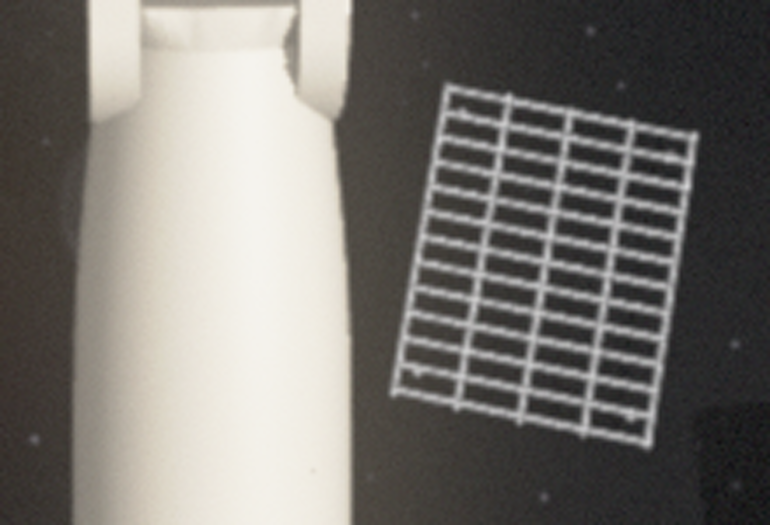

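The basket hangs level, clear of the rim. Next is the transfer to the rack centre, about (0.469, −0.269).

```bash
python3 - <<'E'
from h import *
s=st(); goal([.469,-.269,.37],178,s)
E
```

```text
t 22.25 q [  2.9   4.2  25.2 111.    0.  -85.1] p [0.5017 0.0254 0.3693] psi 178.0 xax [ 7.e-04  5.e-04 -1.e+00] F [ 0.22 -0.09 -3.33] M [ 0.03  0.01 -0.04] op 0.0172
shift [  -0.8   22.4 -295.4] rot [-0.      0.0006  0.0007]
```

Request:
{"name": "apply_moves", "arguments": {
  "rows": [
    [[0,0,-4,0,0.0006,0.0007,0],[0,1,-12,0,0.0006,0.0007,0],[0,2,-24,0,0.0006,0.0007,0],[0,3,-40,0,0.0006,0.0007,0],[0,5,-60,0,0.0006,0.0007,0],[0,7,-83,0,0.0006,0.0007,0],[0,9,-106,0,0.0006,0.0007,0],[0,11,-129,0,0.0006,0.0007,0],[0,13,-152,0,0.0006,0.0007,0],[0,15,-175,0,0.0006,0.0007,0],[0,17,-198,0,0.0006,0.0007,0],[0,19,-220,0,0.0006,0.0007,0],[0,20,-240,0,0.0006,0.0007,0],[0,21,-257,0,0.0006,0.0007,0],[0,21.5,-271,0,0.0006,0.0007,0],[0,22,-282,0,0.0006,0.0007,0],[0,22.4,-290,0,0.0006,0.0007,0],[0,22.4,-294,0,0.0006,0.0007,0],[0,22.4,-295.4,0,0.0006,0.0007,0],[0,22.4,-295.4,0,0.0006,0.0007,0]]
  ]
}}

```text
time: 24.25
ee_pos: [0.4691, -0.2688, 0.3692]
tcp_rot: [-26.2, 90.0, 61.8]
wrist_force: [-0.1, 0.4, -3.3]
opening: 0.0175
```

```bash
python3 - <<'E'
from h import *
s=st(); c=cams.camera("scene"); save(c,"sc12",(100,40,300,280),3);p=cams.camera("wrist"); save(p,"w12")
goal([.469,-.269,.204],178,s)
E
```

```text
t 24.25 q [ -29.8    9.8   31.4  111.6    0.  -117.8] p [ 0.4691 -0.2688  0.3692] psi 178.01 xax [ 0.e+00  1.e-04 -1.e+00] F [-0.08  0.43 -3.26] M [-0.03  0.06 -0.01] op 0.0175
shift [ 1.652e+02  1.000e-01 -2.000e-01] rot [0.0002 0.0001 0.    ]
```

View pics/sc12.png

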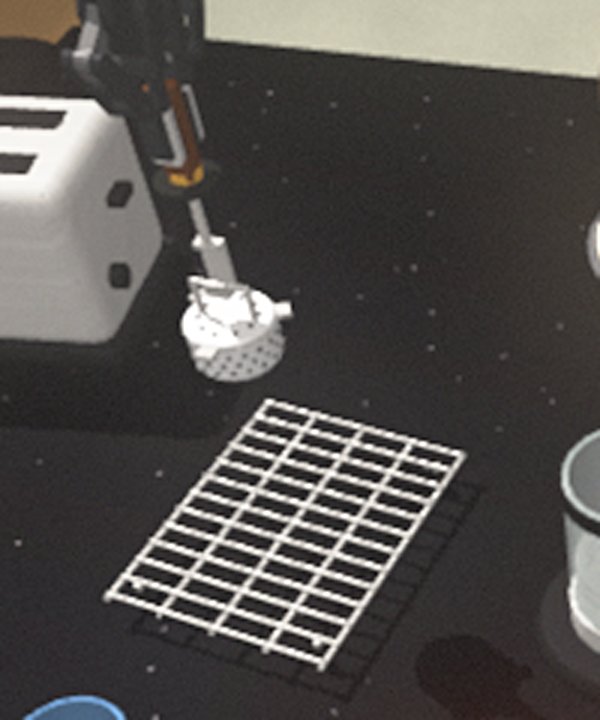

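View pics/w12.png

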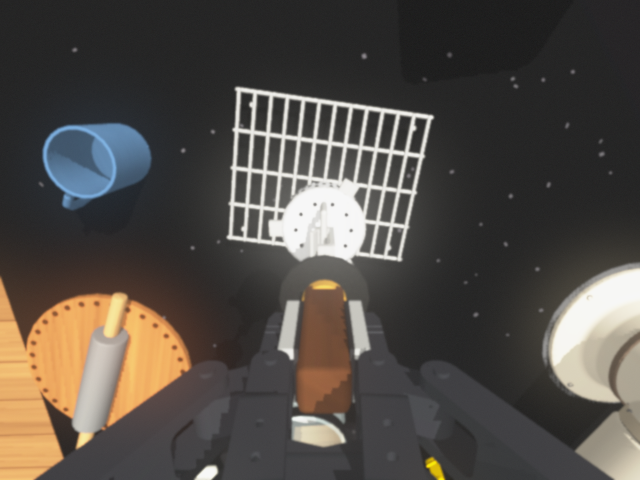

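```bash
python3 - <<'E'
from h import *
s=st(); p=cams.camera("wrist")
X=np.array([ray_z(p,a,.027)[:2] for a in [(238,88),(432,116),(402,260),(229,238)]]); print(X,X.mean(0),np.linalg.norm(np.diff(X,axis=0),axis=1))
E
```

```text
t 24.35 q [ -29.8    9.8   31.4  111.6    0.  -117.8] p [ 0.4691 -0.2686  0.3693] psi 178.03 xax [ 2.e-04  0.e+00 -1.e+00] F [ 0.94 -0.23 -1.65] M [-0.01  0.03  0.02] op 0.0173
[[ 0.56809466 -0.38342767]
 [ 0.33286241 -0.34360801]
 [ 0.36308612 -0.15375567]
 [ 0.60102716 -0.19416046]] [ 0.46626759 -0.26873795] [0.23857874 0.19224303 0.24134723]
```

Request:
{"name": "apply_moves", "arguments": {
  "rows": [
    [[4,0,0,0,0,0,0],[14,0,0,0,0,0,0],[28,0,0,0,0,0,0],[45,0,0,0,0,0,0],[63,0,0,0,0,0,0],[81,0,0,0,0,0,0],[99,0,0,0,0,0,0],[116,0,0,0,0,0,0],[132,0,0,0,0,0,0],[145,0,0,0,0,0,0],[155,0,0,0,0,0,0],[162,0,0,0,0,0,0],[166,0,0,0,0,0,0],[168,0,0,0,0,0,0],[168,0,0,0,0,0,0]]
  ]
}}

```text
time: 25.9
ee_pos: [0.4692, -0.2686, 0.2014]
tcp_rot: [-105.1, 90.0, -17.0]
wrist_force: [0.0, 0.3, -2.2]
opening: 0.0173
```

```bash
python3 - <<'E'
from h import *
s=st(); c=cams.camera("scene"); save(c,"sc13",(120,90,280,280),3.8)
E
```

```text
t 25.9 q [ -29.8    3.1    4.8   91.7    0.  -117.8] p [ 0.4692 -0.2686  0.2014] psi 178.03 xax [ 5.e-04 -1.e-04 -1.e+00] F [ 0.03  0.3  -2.24] M [ 0.01 -0.02 -0.03] op 0.0173
```

View pics/sc13.png

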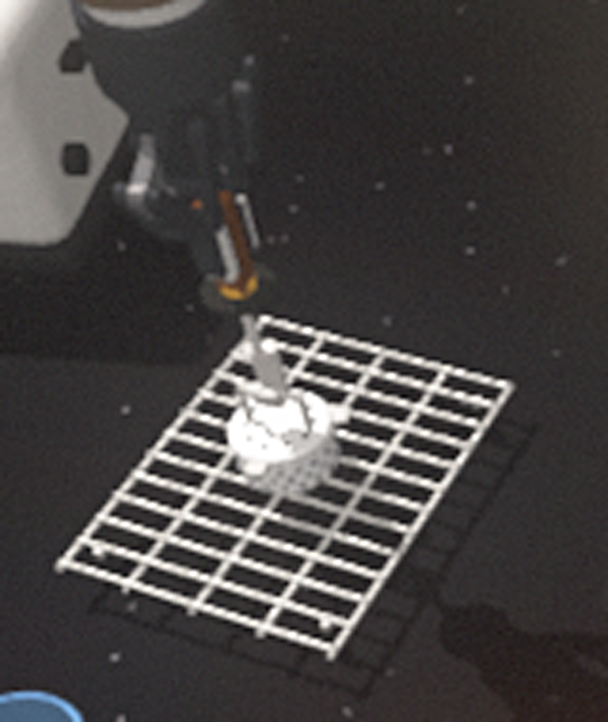

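Request:
{"name": "apply_moves", "arguments": {
  "rows": [
    [[1,0,0,0,0,0,0],[2,0,0,0,0,0,0],[3,0,0,0,0,0,0],[4,0,0,0,0,0,0],[5,0,0,0,0,0,0],[5.7,0,0,0,0,0,0],[6.4,0,0,0,0,0,0],[7.1,0,0,0,0,0,0],[7.8,0,0,0,0,0,0],[8.5,0,0,0,0,0,0],[9.2,0,0,0,0,0,0],[10,0,0,0,0,0,0],[10,0,0,0,0,0,0]]
  ]
}}

```text
time: 27.25
ee_pos: [0.4692, -0.2687, 0.1917]
tcp_rot: [-112.8, 90.0, -24.8]
wrist_force: [-0.4, -0.2, -1.6]
opening: 0.0175
```

```bash
python3 - <<'E'
from h import *
s=st(); c=cams.camera("scene"); save(c,"sc14",(160,130,260,250),5);p=cams.camera("wrist"); save(p,"w14",(220,120,420,310),3.5);st()
E
```

```text
t 27.25 q [ -29.8    3.     3.6   90.5    0.  -117.8] p [ 0.4692 -0.2687  0.1917] psi 178.03 xax [ 7.e-04 -3.e-04 -1.e+00] F [-0.43 -0.18 -1.56] M [-0.05 -0.   -0.02] op 0.0175
t 27.35 q [ -29.8    3.     3.6   90.6    0.  -117.8] p [ 0.4692 -0.2687  0.1917] psi 178.03 xax [ 7.e-04 -3.e-04 -1.e+00] F [ 0.51  0.06 -1.29] M [-0.03 -0.06  0.  ] op 0.0174
```

View pics/w14.png

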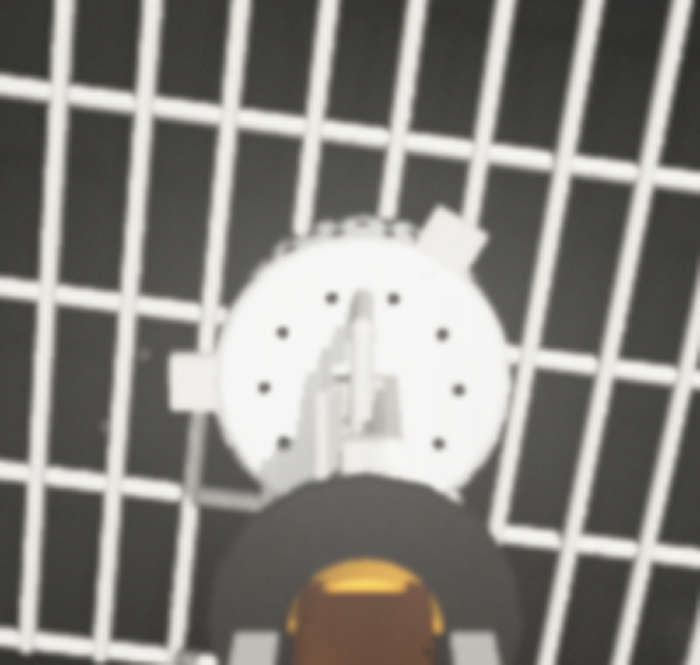

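View pics/sc14.png

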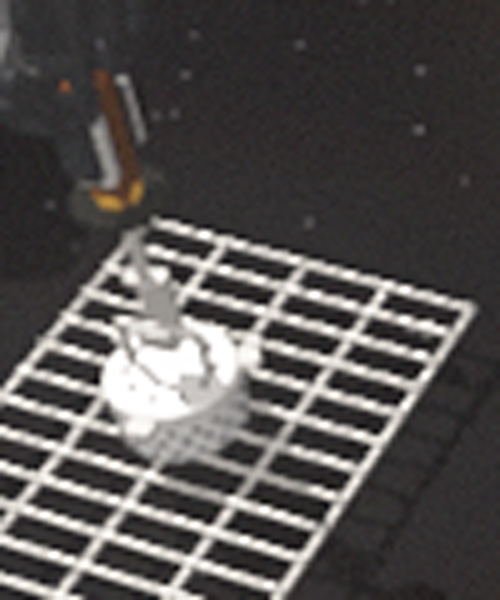

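Request:
{"name": "apply_moves", "arguments": {
  "rows": [
    [[2,0,0,0,0,0,0],[4,0,0,0,0,0,0],[6,0,0,0,0,0,0],[8,0,0,0,0,0,0],[10,0,0,0,0,0,0],[11.5,0,0,0,0,0,0],[12,0,0,0,0,0,0],[12,0,0,0,0,0,0]]
  ]
}}

```text
time: 28.15
ee_pos: [0.4692, -0.2687, 0.1797]
tcp_rot: [-112.8, 90.0, -24.8]
wrist_force: [-0.2, 0.5, -1.3]
opening: 0.017
```

```bash
python3 - <<'E'
from h import *
s=st(); p=cams.camera("wrist"); save(p,"w15",(220,120,420,310),3.5)
E
```

```text
t 28.15 q [ -29.8    2.9    2.2   89.2    0.  -117.8] p [ 0.4692 -0.2687  0.1797] psi 178.03 xax [ 7.e-04 -3.e-04 -1.e+00] F [-0.22  0.48 -1.27] M [-0.    0.01  0.  ] op 0.017
```

View pics/w15.png

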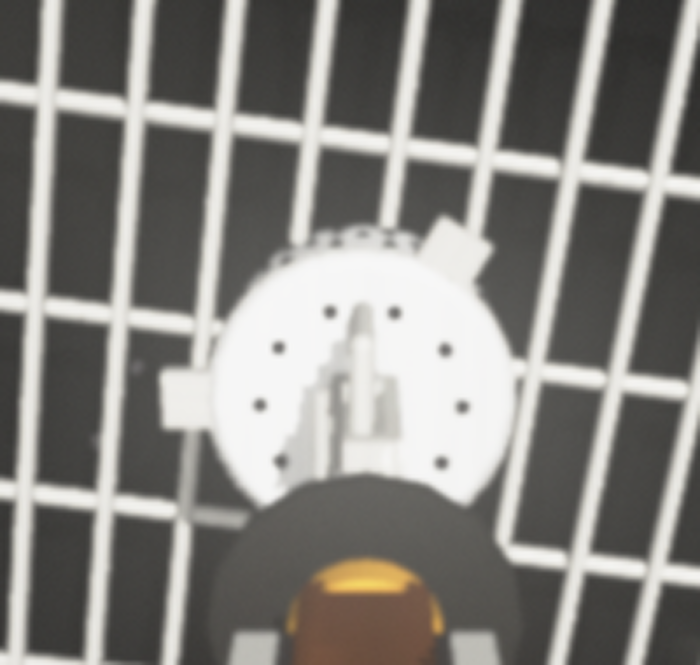

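Request:
{"name": "apply_moves", "arguments": {
  "rows": [
    [[0,1,0,0,0,0,0],[0,2.5,0,0,0,0,0],[0,4,0,0,0,0,0],[0,6,0,0,0,0,0],[0,6,0,0,0,0,0]]
  ]
}}

```text
time: 28.7
ee_pos: [0.463, -0.2685, 0.1799]
tcp_rot: [-117.3, 89.9, -29.2]
wrist_force: [0.6, 0.4, -1.3]
opening: 0.0172
```

```bash
python3 - <<'E'
from h import *
s=st(); p=cams.camera("wrist"); save(p,"w16",(220,120,420,310),3.5)
E
```

```text
t 28.7 q [ -30.1    2.1    1.4   89.2    0.  -118.1] p [ 0.463  -0.2685  0.1799] psi 178.03 xax [ 8.e-04 -5.e-04 -1.e+00] F [ 0.63  0.41 -1.27] M [-0.02  0.    0.02] op 0.0172
```

View pics/w16.png

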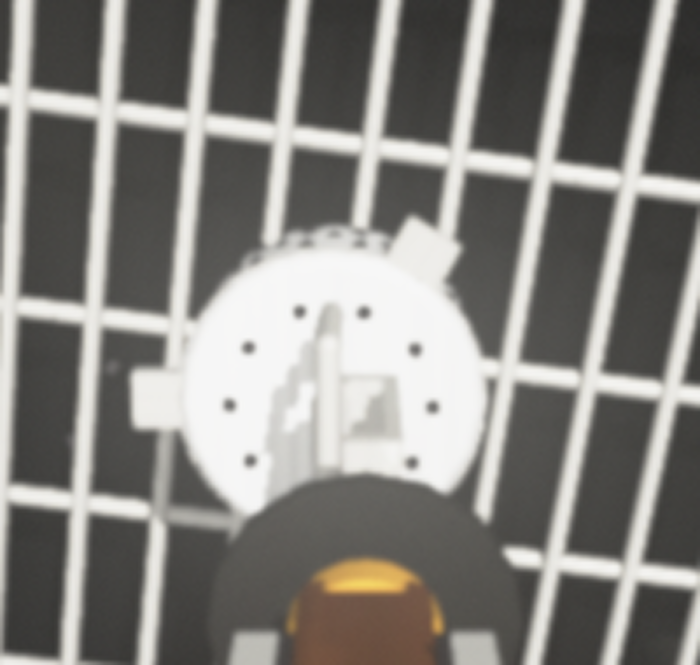

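The basket stayed put while the hook slid out from under the bar, so I'll withdraw it the rest of the way and raise it.

Request:
{"name": "apply_moves", "arguments": {
  "rows": [
    [[0,3,0,0,0,0,0],[0,6,0,0,0,0,0],[0,9,0,0,0,0,0],[0,12,0,0,0,0,0],[0,13.5,0,0,0,0,0],[0,13.5,0,0,0,0,0]]
  ]
}}

```text
time: 29.35
ee_pos: [0.4495, -0.2681, 0.1799]
tcp_rot: [-114.6, 89.9, -26.6]
wrist_force: [0.3, 0.3, -0.8]
opening: 0.0174
```

```bash
python3 - <<'E'
from h import *
s=st(); p=cams.camera("wrist"); save(p,"w17",(220,120,420,310),3.5)
E
```

```text
t 29.35 q [ -30.8    0.5   -0.3   89.2    0.  -118.8] p [ 0.4495 -0.2681  0.1799] psi 178.01 xax [ 1.e-03 -5.e-04 -1.e+00] F [ 0.34  0.26 -0.8 ] M [ 0.04 -0.01 -0.  ] op 0.0174
```

View pics/w17.png

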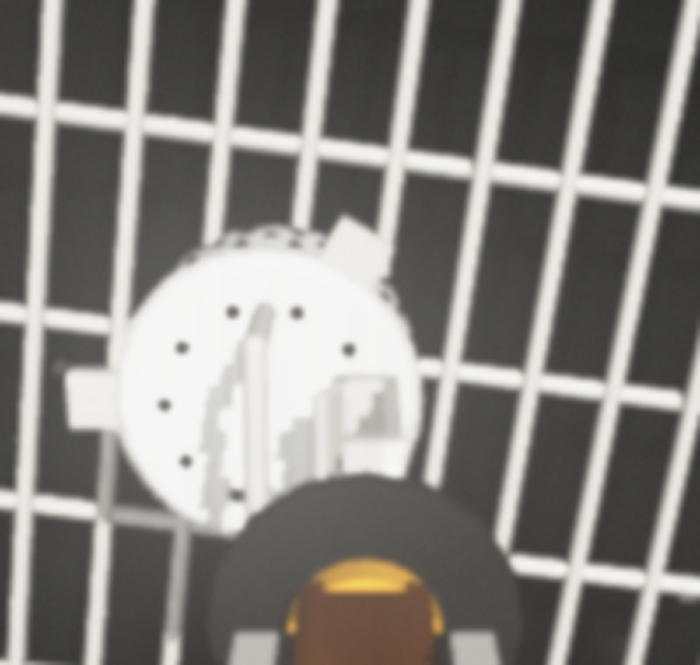

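Request:
{"name": "apply_moves", "arguments": {
  "rows": [
    [[-5,0,0,0,0,0,0],[-15,0,0,0,0,0,0],[-30,0,0,0,0,0,0],[-50,0,0,0,0,0,0],[-75,0,0,0,0,0,0],[-105,0,0,0,0,0,0],[-130,0,0,0,0,0,0],[-145,0,0,0,0,0,0],[-150,0,0,0,0,0,0]]
  ]
}}

```text
time: 30.3
ee_pos: [0.4498, -0.2682, 0.3324]
tcp_rot: [-117.5, 89.7, -29.5]
wrist_force: [0.4, 0.2, -1.4]
opening: 0.0173
```

```bash
python3 - <<'E'
from h import *
s=st(); c=cams.camera("scene"); save(c,"sc18",(120,90,280,280),3.8)
p=dict(np.load("w4.npz"))
B=lambda a:(265+a[0]/3.7-.36,170+a[1]/3.7-.36)
X=np.array([ray_z(p,B(a),.1)[:2] for a in [(168,75),(278,75),(277,165),(168,165)]]); print(X,X.mean(0),np.linalg.norm(np.diff(X,axis=0),axis=1))
goal([.4778,.10,.335],182.7,s);
E
```

```text
t 30.3 q [ -30.8    4.8   21.4  106.4    0.  -118.8] p [ 0.4498 -0.2682  0.3324] psi 178.02 xax [ 0.0039 -0.0022 -1.    ] F [ 0.4   0.21 -1.38] M [0.02 0.02 0.01] op 0.0173
[[0.49288061 0.18680842]
 [0.46364647 0.18539959]
 [0.46239817 0.21007772]
 [0.49200497 0.21151251]] [0.47773256 0.19844956] [0.02926806 0.02470968 0.02964155]
shift [ -3.3 -15.3 368.9] rot [-0.0817 -0.0022  0.0038]
```

View pics/sc18.png

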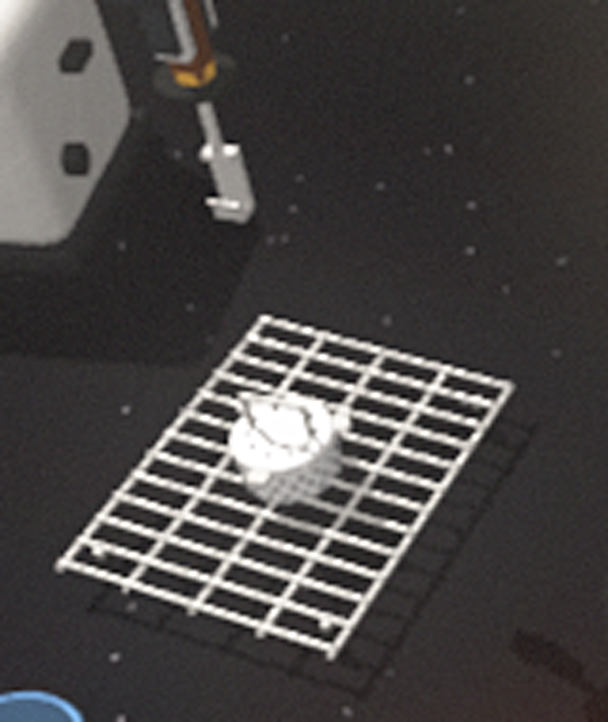

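Request:
{"name": "apply_moves", "arguments": {
  "rows": [
    [[-3,-1,15,0,-0.002,0.004,0],[-3.3,-3,45,-0.08,-0.002,0.004,0],[-3.3,-5,85,-0.08,-0.002,0.004,0],[-3.3,-7,130,-0.08,-0.002,0.004,0],[-3.3,-9,175,-0.08,-0.002,0.004,0],[-3.3,-11,220,-0.08,-0.002,0.004,0],[-3.3,-12,265,-0.08,-0.002,0.004,0],[-3.3,-14,305,-0.08,-0.002,0.004,0],[-3.3,-15.3,340,-0.082,-0.002,0.004,0],[-3.3,-15.3,360,-0.082,-0.002,0.004,0],[-3.3,-15.3,369,-0.082,-0.002,0.004,0],[-3.3,-15.3,369,-0.082,-0.002,0.004,0]]
  ]
}}

```text
time: 31.55
ee_pos: [0.4774, 0.1011, 0.3341]
tcp_rot: [89.2, 89.9, -177.9]
wrist_force: [0.1, -1.4, -1.8]
opening: 0.0168
```

```bash
python3 - <<'E'
from h import *
s=st(); goal([.4778,.198,.33],182.7,s)
E
```

```text
t 31.55 q [ 11.9   0.3  16.9 106.8   0.  -80.9] p [0.4774 0.1011 0.3341] psi -177.17 xax [-1.7e-03 -1.0e-04 -1.0e+00] F [ 0.15 -1.41 -1.81] M [ 0.03 -0.03 -0.04] op 0.0168
shift [ 4.1 -5.2 96.8] rot [ 0.0022  0.     -0.0017]
```

Request:
{"name": "apply_moves", "arguments": {
  "rows": [
    [[1,-1,15,0.002,0,-0.0017,0],[2,-3,40,0.002,0,-0.0017,0],[4,-5,65,0.002,0,-0.0017,0],[4,-5.2,84,0.002,0,-0.0017,0],[4,-5.2,94,0.002,0,-0.0017,0],[4,-5.2,96.8,0.002,0,-0.0017,0],[4,-5.2,96.8,0.002,0,-0.0017,0],[4,-5.2,96.8,0.002,0,-0.0017,0]]
  ]
}}

```text
time: 32.35
ee_pos: [0.4779, 0.1971, 0.3302]
tcp_rot: [-144.6, 90.0, -52.0]
wrist_force: [-0.2, -0.2, -1.0]
opening: 0.0173
```

```bash
python3 - <<'E'
from h import *
s=st(); p=cams.camera("wrist"); save(p,"w19",(265,150,390,320),3.5); goal([.4778,.198,.24],182.7,s);c=cams.camera("scene"); save(c,"sc19",(350,80,450,250),3.5)
B=lambda a:(265+a[0]/3.5-.36,150+a[1]/3.5-.36)
E
```

```text
t 32.35 q [ 22.4   4.   20.3 106.3  -0.  -70.2] p [0.4779 0.1971 0.3302] psi -177.34 xax [ 2.e-04 -2.e-04 -1.e+00] F [-0.17 -0.2  -0.99] M [0.01 0.05 0.01] op 0.0173
shift [90.2  0.1  0.9] rot [-0.0006 -0.0002  0.0001]
```

View pics/w19.png

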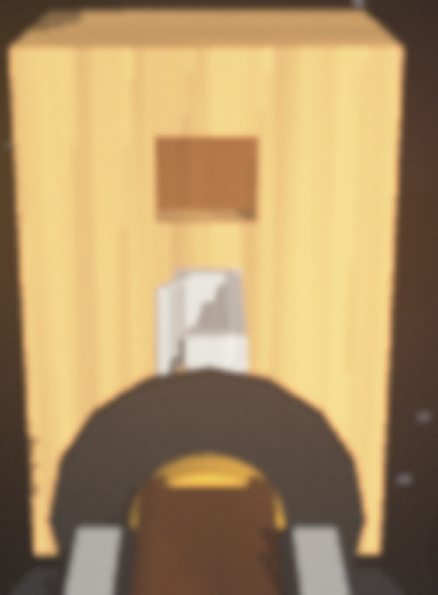

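View pics/sc19.png

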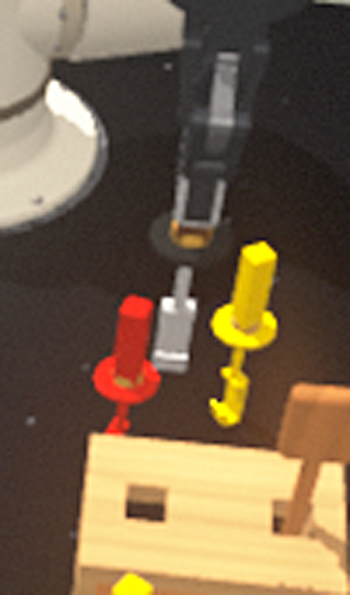

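Request:
{"name": "apply_moves", "arguments": {
  "rows": [
    [[5,0,0.3,0,0,0,0],[20,0,0.6,0,0,0,0],[45,0,0.8,0,0,0,0],[70,0,0.8,0,0,0,0],[90,0,0.8,0,0,0,0],[102,0,0.8,0,0,0,0],[107,0,0.8,0,0,0,0],[108,0,0.8,0,0,0,0],[108,0,0.8,0,0,0,0]]
  ]
}}

```text
time: 33.35
ee_pos: [0.4781, 0.1981, 0.2231]
tcp_rot: [-74.8, 89.9, 17.8]
wrist_force: [0.2, 0.3, -1.5]
opening: 0.0172
```

```bash
python3 - <<'E'
from h import *
s=st(); p=cams.camera("wrist"); save(p,"w20",(240,130,420,320),3.2); goal([.4778,.1978,.125],182.7,s);c=cams.camera("scene"); save(c,"sc20",(350,120,450,250),4.5)
E
```

```text
t 33.35 q [ 22.5   0.3   4.3  93.9  -0.  -70.1] p [0.4781 0.1981 0.2231] psi -177.34 xax [ 1.2e-03  4.0e-04 -1.0e+00] F [ 0.18  0.29 -1.54] M [-0.04 -0.02 -0.04] op 0.0172
shift [98.1  0.5 -0.3] rot [-0.0008  0.0003  0.0012]
```

View pics/w20.png

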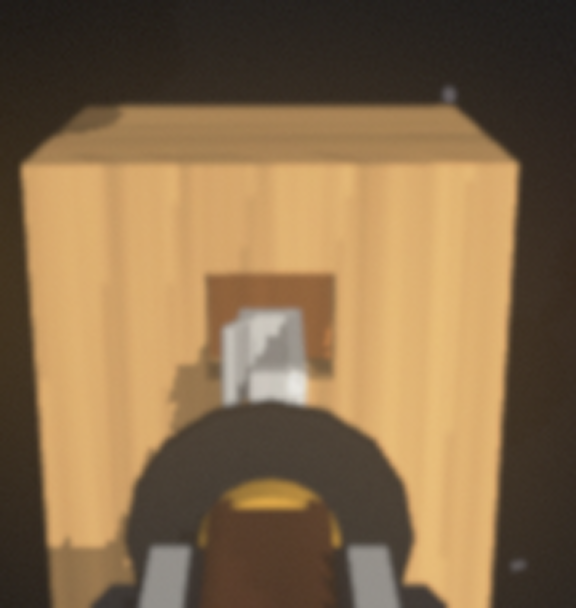

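View pics/sc20.png

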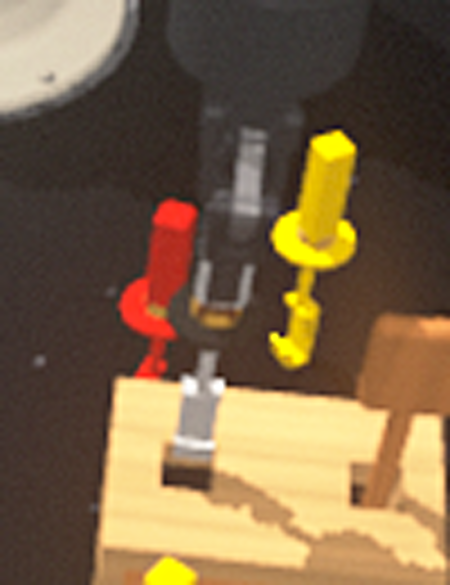

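Request:
{"name": "apply_moves", "arguments": {
  "rows": [
    [[3,0.8,0,0,0.0003,0.0012,0],[8,0.8,0,0,0.0003,0.0012,0],[16,0.8,0,0,0.0003,0.0012,0],[24,0.8,0,0,0.0003,0.0012,0],[28,0.8,0,0,0.0003,0.0012,0],[28,0.8,0,0,0.0003,0.0012,0]]
  ]
}}

```text
time: 34.05
ee_pos: [0.4771, 0.198, 0.1942]
tcp_rot: [109.8, 89.9, -157.6]
wrist_force: [0.3, 0.3, -2.0]
opening: 0.0172
```

```bash
python3 - <<'E'
from h import *
s=st(); p=cams.camera("wrist"); save(p,"w21",(240,130,420,320),3.2); goal([.4776,.198,.125],182.7,s)
E
```

```text
t 34.05 q [ 22.5  -0.2   0.6  90.9   0.  -70.1] p [0.4771 0.198  0.1942] psi -177.34 xax [-1.e-03 -4.e-04 -1.e+00] F [ 0.32  0.28 -1.97] M [0.04 0.03 0.03] op 0.0172
shift [69.2 -0.6  0. ] rot [-0.0007 -0.0004 -0.001 ]
```

View pics/w21.png

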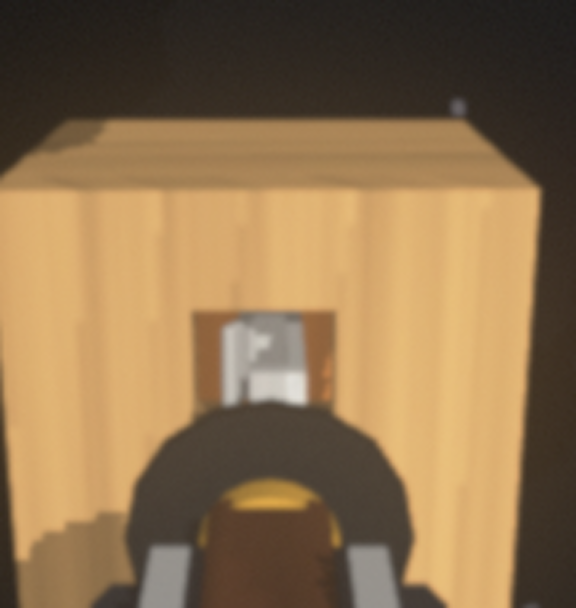

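Request:
{"name": "apply_moves", "arguments": {
  "rows": [
    [[4,-0.3,0,0,-0.0004,-0.001,0],[12,-0.5,0,0,-0.0004,-0.001,0],[22,-0.5,0,0,-0.0004,-0.001,0],[33,-0.5,0,0,-0.0004,-0.001,0],[44,-0.5,0,0,-0.0004,-0.001,0],[54,-0.5,0,0,-0.0004,-0.001,0],[61,-0.5,0,0,-0.0004,-0.001,0],[65,-0.5,0,0,-0.0004,-0.001,0],[67,-0.5,0,0,-0.0004,-0.001,0],[68,-0.5,0,0,-0.0004,-0.001,0],[68,-0.5,0,0,-0.0004,-0.001,0]]
  ]
}}

```text
time: 35.2
ee_pos: [0.4779, 0.1981, 0.127]
tcp_rot: [-69.8, 89.9, 22.8]
wrist_force: [0.0, 0.7, -1.1]
opening: 0.0174
```

```bash
python3 - <<'E'
from h import *
s=st(); p=cams.camera("wrist"); save(p,"w22",(240,200,420,420),2.7)
E
```

```text
t 35.2 q [ 22.5  -0.4  -7.   83.3   0.  -70.1] p [0.4779 0.1981 0.127 ] psi -177.34 xax [ 1.e-03  4.e-04 -1.e+00] F [ 0.02  0.73 -1.14] M [ 0.06 -0.    0.07] op 0.0174
```

View pics/w22.png

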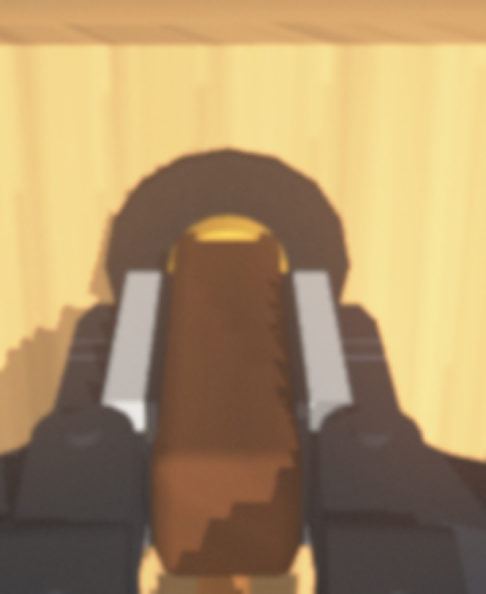

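Request:
{"name": "apply_moves", "arguments": {
  "rows": [
    [[1,0,0,0,0,0,0],[2,0,0,0,0,0,0],[3,0,0,0,0,0,0],[3.5,0,0,0,0,0,0],[3.5,0,0,0,0,0,0]]
  ]
}}

```text
time: 35.75
ee_pos: [0.4778, 0.1981, 0.1235]
tcp_rot: [-67.2, 89.9, 25.4]
wrist_force: [-0.5, -0.8, -1.3]
opening: 0.0171
```

Request:
{"name": "apply_moves", "arguments": {
  "rows": [
    [[0.5,0,0,0,0,0,0],[1,0,0,0,0,0,0],[1,0,0,0,0,0,0]]
  ]
}}

```text
time: 36.05
ee_pos: [0.4779, 0.1981, 0.1228]
tcp_rot: [-70.6, 89.9, 22.0]
wrist_force: [-0.6, -1.1, 1.6]
opening: 0.0173
```

Contact: guard seated (Fz went from −1.3 to +1.6). Opening gently, in place.

Request:
{"name": "apply_moves", "arguments": {
  "rows": [
    [[0,0,0,0,0,0,0.25],[0,0,0,0,0,0,0.3],[0,0,0,0,0,0,0.45],[0,0,0,0,0,0,0.6],[0,0,0,0,0,0,0.6],[0,0,0,0,0,0,0.6]]
  ]
}}

```text
time: 36.65
ee_pos: [0.4779, 0.1981, 0.1228]
tcp_rot: [-68.5, 89.9, 24.1]
wrist_force: [0.7, -0.0, -0.5]
opening: 0.0509
```

```bash
python3 - <<'E'
from h import *
s=st(); p=cams.camera("wrist"); save(p,"w23",(200,180,440,440),2.3)
E
```

```text
t 36.65 q [ 22.5  -0.3  -7.4  82.9   0.  -70.1] p [0.4779 0.1981 0.1228] psi -177.34 xax [ 1.3e-03  6.0e-04 -1.0e+00] F [ 0.72 -0.   -0.5 ] M [-0.02  0.02 -0.04] op 0.0509
```

View pics/w23.png

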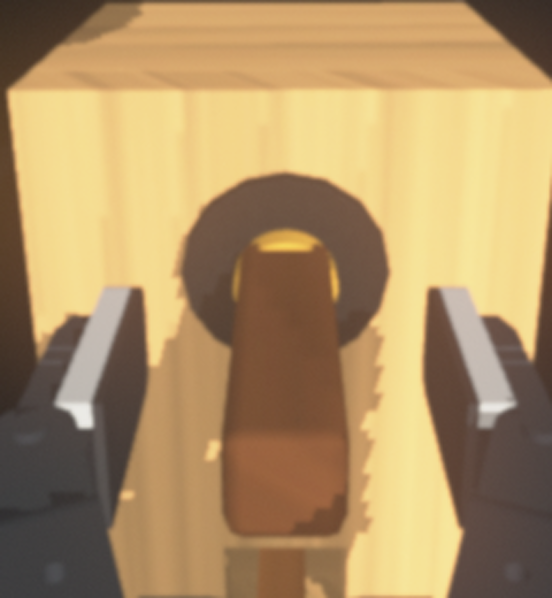

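The rod stands upright with its guard flat on the block, free between the fingers. Rising clear.

Request:
{"name": "apply_moves", "arguments": {
  "rows": [
    [[-5,0,0,0,0,0,0.6],[-20,0,0,0,0,0,0.6],[-45,0,0,0,0,0,0.6],[-75,0,0,0,0,0,0.6],[-110,0,0,0,0,0,0.6],[-150,0,0,0,0,0,0.6],[-190,0,0,0,0,0,0.6],[-220,0,0,0,0,0,0.6],[-230,0,0,0,0,0,0.6],[-230,0,0,0,0,0,0.6]]
  ]
}}

```text
time: 37.7
ee_pos: [0.4779, 0.1981, 0.3556]
tcp_rot: [-69.9, 89.7, 22.8]
wrist_force: [1.0, -0.2, -0.2]
opening: 0.0512
```

```bash
python3 - <<'E'
from h import *
s=st(); c=cams.camera("scene"); save(c,"sc24"); p=cams.camera("wrist"); save(p,"w24")
E
```

```text
t 37.7 q [ 22.5   5.1  24.6 109.1   0.  -70.1] p [0.4779 0.1981 0.3556] psi -177.34 xax [ 0.0051  0.0021 -1.    ] F [ 0.96 -0.24 -0.18] M [-0.01  0.02 -0.01] op 0.0512
```

View pics/sc24.png

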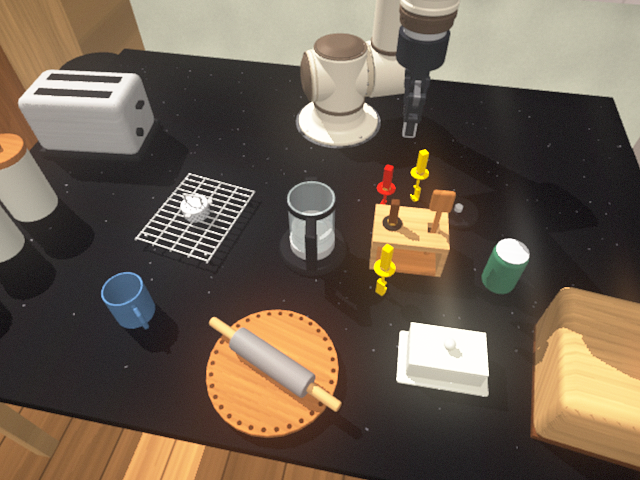

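View pics/w24.png

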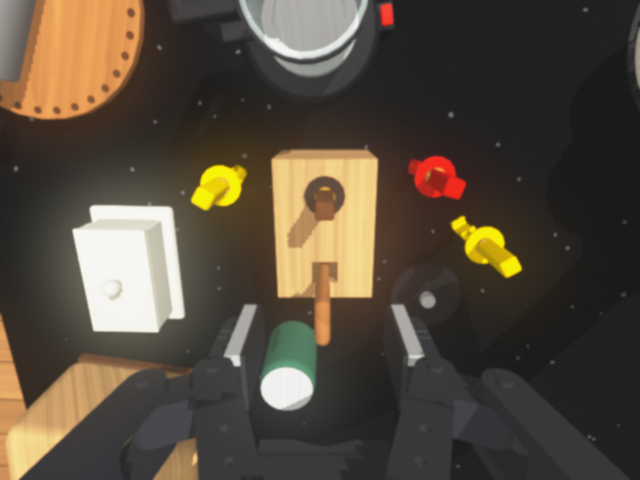

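The basket stands upright on the rack at (195,207), and the rod hangs in its block at (393,213). The kettle is empty and everything else is where it was, so I'm handing in.

```bash
python3 - <<'E'
from h import *
print(bot.job_done())
E
```

```text
the job is handed in; nothing more can be done
None
```

The tea basket is out of the kettle and standing upright near the middle of the cooling rack. The hook rod hangs back in its block. I handed the job in at about 38 s, with the gripper open and clear of everything.

- **Unlocking:** I hooked the wire loop and turned the basket anticlockwise, testing with light lifts. It stayed locked up to about 1.1 rad and came free at 1.2 to 1.3 rad. I then drew it straight up with only its own weight on the hook.
- **Forces:** The highest vertical reading at the wrist was about 20 N, on the first lift that found the collar's roof. Later test lifts read 10 to 14 N. There was no sign of contact with the glass.
- **Setting down:** The basket's weight came off gently on the rack, and it did not move as the hook slid out from under the loop.
- **Last checks:** The final pictures show the basket upright, the guard seated on the block, the kettle empty, and the other things on the counter where they were.
- **Disagreements:** The fixed cameras' network positions differed by about 13 mm, so I worked from my own measurements in the wrist camera. Those matched the sizes given to about 1–2 mm.

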